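# Lock the kitchen roll spindle with its linchpin

## Task

Take the linchpin with the red tab out of its wooden parking block and, feeling gently for the hole, push it from above fully home through the cross hole in the free end of the kitchen roll holder's spindle, ring pivots square to the spindle. Then swing its brass ring over the top and down round the end of the spindle as far as it goes, so the pin is held. Use a light hand throughout, since some 10 N does everything and leaning hard on pin, ring or spindle bends them; leave the other things alone and let go at the end.

Things in the scene. Friction and masses are not known exactly. Their poses are not given: they have to be found in the camera images.
- holder: Wooden kitchen roll holder, fixed, with a white roll (diameter 134, 247 long) on a level steel spindle. Origin on the surface below the middle of the spindle's end play; z up; x along the spindle, outward past its free end. Roll from x = -95 inward, near upright at x = -75 to -90, 116 high. Spindle axis 90 above the surface; a dark collar, diameter 36, sits 30 to 44 inward of the hole.
- seat (a point): Point fixed to the holder at y = 0, z = 103, the height of the flat top of the spindle's square steel end (26 wide, 26 high; from 15 inward to 33 outward of the hole). Its vertical square through hole is 11.5, chamfered 1, sides along holder x and y. The spindle has end play: the hole's centre is anywhere within 13 either way of this point along x, NOT reported: find it by feel or sight.
- spindle_axis (a point): Point fixed to the holder, 13 below the seat point, on the spindle's axis. The spindle is stiff along itself and does not follow light pushes. In the hole, 18 below the flat top, a spring ball presses on the pin from one side: the tapered tip meets it first; pushing past takes a few newtons, up to about 10, then the shank drags until the collar sits on the flat top.
- pin: The linchpin, about 70 g, loose, starting upright in the block. Origin on its axis at the underside of its dark collar; z up. Collar 20 (x) by 26 (y) by 10 high. Goes into the spindle with its x along holder +x; seated, the origin is 103 above the surface. Below: square shank 10 x 10 to z = -26, then a round tip tapering to diameter 8.8 at z = -34.
- tab (a point): Centre of the top of the pin's red tab, at pin z = 43. The tab is 14 (pin x) by 18 (pin y), from pin z = 10 to 43. Grip it across y, with the finger ends at pin z = 20 or higher so that they clear the ring's legs.
- ring (a joint): Angle (rad) of the brass ring, a U of 5 mm wire, 46 wide over its legs, bar 60 from the pivot; pivot axis along pin y, at pin z = 5. 0: level to the pin's -x side; pi/2: straight up, clear of the tab; pi: level to +x; 4.04: stop, hanging down round the spindle's end. Starts at 0.6 to 0.8. A stiff pivot (0.06 N m, about 1 N at the bar) keeps it where it is left.
- ring_bar (a point): Middle of the ring's cross bar, on which turns a loose black roller, diameter 10, 30 long, along the pin's y. Pushed from the roll's side it climbs over the tab along its arc; past the far level it is pressed down from above. At its stop, 10 N of the hand pries the pin in its hole with 45 N: stop by feel.
- block: Dark wooden parking block, 64 x 64 x 45 high, fixed. Origin at the centre of its underside; a square hole of 13, 41 deep, from the top's centre, its sides along the block's x and y; the pin stands in it with its collar on the top and its x along the block's x.
- mug: White mug with red stripes, 82 x 115 x 100, loose bystander; origin at the centre of its underside.
- salt: Glass jar with a dark cap and grey contents, diameter 41, 105 high, loose bystander; origin at its underside.
- pepper: Glass jar with a dark cap and brown contents, diameter 44, 105 high, loose bystander; origin at its underside.
- jar: Jar with a green lid, 61 x 66 x 107, loose bystander; origin at its underside.
There are look-alikes about, which are no part of the job. What is shaped like the pin but pink is not meant.

How it is judged (in metres and radians):
On the way, in this order (a step that is already met when the one before it is completed fails the run):
1. the pin is lifted clear of the parking block (its collar more than 110 mm above the surface) (height (world z) of pin above 0.11 m), for 0.1 s.
2. the pin is fully home in the spindle's hole, with the ring still on the roll's side or upright (z of pin in the frame of holder between 0.1 and 0.106 m and x of pin in the frame of holder between -0.016 and 0.016 m and y of pin in the frame of holder between -0.004 and 0.004 m and angle between pin's own z axis and vertical below 0.12 rad and value of joint ring below 2.4 rad), for 0.2 s.
At the end, for the whole second after the job is handed in: The pin stands in the spindle's cross hole, upright within 0.12 rad and in line with the spindle within 0.3 rad, its collar within 3 mm of the spindle's flat top, at rest, and the ring has been swung over to more than 3.75 rad (its stop is 4.04), round the spindle's end (z of pin in the frame of holder between 0.1 and 0.106 m and x of pin in the frame of holder between -0.016 and 0.016 m and y of pin in the frame of holder between -0.004 and 0.004 m and angle between pin's own z axis and vertical below 0.12 rad and angle between the x axis of pin and the x axis of holder, either way round below 0.3 rad and value of joint ring above 3.75 rad and linear speed of pin below 0.02 m/s); the robot touches nothing.
It fails at once if the pin or its ring is pressed on the holder or its spindle with more than 60 N (all contacts between them added up; prying at the ring multiplies the hand's force four to five times) (contact force between pin and holder above 60 N).
It fails at once if a bystander (mug, salt, pepper or jar) is shifted by more than 30 mm (distance of any of mug, salt, pepper, jar from where it was at the start of the episode above 0.03 m).
It also fails if it takes over 72 s, if anything falls off the work surface, if the arm or the gripper's body presses on something with over 40 N, if the wrist force passes 120 N, or if a joint passes its speed limit or range.

## Robot

A 6-joint arm with a two-finger parallel gripper is mounted at the origin on a cart in front of the work surface, level with it; the furniture and walls round the work are solid. World frame = base frame: x ahead of the robot, y to its left, z up, the work surface at z = 0. Lengths are in mm, angles in rad, forces in N, time in s.
With the tool pointing down it reaches from about 350 to 875 mm from the base axis. Payload 4.2 kg.
Tool frame: the origin (TCP) lies at the very end of the fingers, on their centre line; the grasp point (between the pads) lies 19 mm behind it (arm.grip_point_offset is the distance from the TCP to the grasp point, in mm); z points along the fingers, y is the direction in which the jaws open and shut (so a half turn about z gives the same grasp; the last joint's range is limited). The gripper opens to 85 mm and grips with 20 to 120 N. Pads are 22 mm wide; open, the fingers measure 114 mm over their backs; the gripper's body (76 mm by 85 mm) begins 54 mm behind the grasp point. The pads swing forward as they close: fully open they stand 13 mm farther back than shut.
Start: joints at [-0.864, 0.385, 0.008, 0, -1.194, -0.259], TCP at [270.626, -563.348, 231.312] pointing down, gripper open.
Joint ranges: [-3.14, 3.14], [-1.21, 2.06], [-1.07, 1.41], [-3.16, 2.05], [-2.99, -0.16], [-3.1, 3.1]. Speed limits (rad/s): [2.79, 2.79, 3.14, 3.14, 3.14, 3.14].

## Interface

Orientations are given as a unit quaternion [x, y, z, w].
In Python, from bench import arm gives the robot as it stands.
- The arm moves only by the tool drive_tool, never from a script. Its argument "steps" is a list of rows, each a list of 5 numbers: the shift along the tool's x, y, z in m, then the turn about the tool's z in degrees, then the finger opening in m, from 0 to 0.0854. A call has 1 to 20 rows; each row shifts and turns the commanded pose from where the row before left it, along the tool's axes as they then stand; what a row does not reach is not made up. A row lasts 1/10 s, in which the tool goes at most 50 mm and 8.59 degrees, less where a joint would pass 70% of its speed; a pose out of reach is approached as far as the arm can. A call is refused whole if a number of a shift passes 0.05 or a number of a turn 8.59, either way. A call with a gripper value outside its range is refused whole. The fingers move at their own pace and stop on an object; the grip force is fixed at half the most. Time passes only in rows, so rows that do not move let the fingers close. It gives the time, the measured TCP pose, the force and the opening at its end, in the units of the state.
- arm.read_state(): the state, without advancing time (a new reading comes with each control period).
- arm.get_image(name): name is "scene" or "top"; returns (picture, depth): 420x560x3 uint8, blue, green, red; 420x560 float32, mm along the optical axis (not along the pixel's ray), 0 where there is no reading.
- arm.camera_params(name): a dict with "K" (3x3 intrinsics, pixels), "dist" ([k1, k2, p1, p2, k3] as OpenCV has them; the pictures are not rectified), "world_to_cam" (4x4, takes a point from world to camera coordinates). Camera axes: x right, y up, looking along -z (the intrinsics and any distortion apply to the point x, -y, -z); pixel columns grow to the right and rows downward; lengths in mm; the calibration is good to about 2 mm. A picture is of the moment at which its call begins. camera_params takes no time and is no camera call.
- arm.job_done(): hands the job in, once; it reports no verdict.
The state is a dict: "clock": time; "joints": joint angles; "joint_vel": joint speeds; "joint_efforts": joint torques, N m; "position": TCP position; "ee_rot": TCP orientation; "contact_force": force on the tool from outside, world axes, zero at the start; "wrist_torque": the same for the moment, N m; "gripper_width": finger opening in mm.
Only numpy, scipy, OpenCV 4.12 (cv2) and the standard library are available. Lean on these libraries where they do the work, as an engineer would, in place of code of your own. Each camera call takes 0.05 s, during which the arm holds its last target.

## Working session

There is one attempt and no reset: what is moved stays moved. The work goes in short steps, Python scripts to look and compute and a tool call to move; the robot and the scene stay as the last step left them, time stands still between calls to the robot, and variables do not carry over. Pictures are saved under pics/ and viewed, and the job is handed in when it is done.

Besides the shell and the picture viewer there is one more tool, called after "Emit:" by a JSON object that holds its "op" and its "data", one argument or row to a line. drive_tool: Moves the arm, as the interface text tells. Its arguments: {"type":"object","properties":{"steps":{"type":"array"}},"required":["steps"]}

```bash
ls; mkdir -p pics; cat > h.py <<'E'
import numpy as np, cv2
from bench import arm
def grab(tag):
    o={}
    for n in ("scene","top"):
        im,d=arm.get_image(n); cv2.imwrite(f"pics/{tag}_{n}.png",im); np.savez(f"pics/{tag}_{n}.npz",im=im,d=d); o[n]=(im,d)
    return o
def load(tag,n):
    z=np.load(f"pics/{tag}_{n}.npz"); return z['im'],z['d']
def ray(n,u,v):
    p=arm.camera_params(n); K=np.array(p["K"],float); W=np.array(p["world_to_cam"],float)
    q=cv2.undistortPoints(np.array([[[u,v]]],float),K,np.array(p["dist"],float))[0,0]
    R=W[:3,:3]; t=W[:3,3]; d=np.array([q[0],-q[1],-1.0])
    return -R.T@t, R.T@d
def plane(n,u,v,z):
    o,d=ray(n,u,v); return o+d*(z-o[2])/d[2]
def pt(n,u,v,d):
    im,dep=d; o,r=ray(n,u,v); k=dep[int(round(v)),int(round(u))]; return o+r*k
def two(u1,u2,n1="scene",n2="top"):
    o1,d1=ray(n1,*u1);o2,d2=ray(n2,*u2)
    A=np.stack([d1,-d2],1); s=np.linalg.lstsq(A,o2-o1,rcond=None)[0]
    a=o1+d1*s[0];b=o2+d2*s[1]; return (a+b)/2,np.linalg.norm(a-b)
def proj(n,P):
    p=arm.camera_params(n); K=np.array(p["K"],float); W=np.array(p["world_to_cam"],float)
    c=W[:3,:3]@np.asarray(P,float)+W[:3,3]
    q=np.array([[c[0],-c[1],-c[2]]])
    return cv2.projectPoints(q,np.zeros(3),np.zeros(3),K,np.array(p["dist"],float))[0][0,0]
E
python3 - <<'E'
from h import *
grab("a")
s=arm.read_state()
for k,v in s.items(): print(k,np.round(v,3))
for n in("scene","top"):
    print({k:np.round(np.array(v),3).tolist() for k,v in arm.camera_params(n).items()})
E
```

```text
pics
clock 0.1
joints [-0.864  0.386  0.007 -0.    -1.194 -0.259]
joint_vel [ 0.    -0.003  0.003  0.    -0.001 -0.001]
joint_efforts [-1.0000e-03 -3.9332e+01  1.8893e+01  4.1980e+00 -3.0000e-03  0.0000e+00]
position [ 270.38  -562.894  230.302]
ee_rot [-0.222  0.975  0.001 -0.   ]
contact_force [0.699 0.093 0.206]
wrist_torque [ 0.021 -0.053  0.008]
gripper_width 85.441
{'K': [[392.259, 0.0, 273.718], [0.0, 392.259, 208.317], [0.0, 0.0, 1.0]], 'dist': [-0.116, 0.0, 0.0, 0.0, 0.0], 'world_to_cam': [[-0.496, -0.868, -0.013, 493.619], [0.409, -0.247, 0.878, -240.113], [-0.766, 0.431, 0.478, -586.338], [0.0, 0.0, 0.0, 1.0]]}
{'K': [[471.042, 0.0, 277.579], [0.0, 471.042, 215.414], [0.0, 0.0, 1.0]], 'dist': [-0.019, 0.0, 0.0, 0.0, 0.0], 'world_to_cam': [[-0.026, -0.999, -0.036, 305.367], [0.997, -0.029, 0.066, -524.925], [-0.067, -0.034, 0.997, -884.389], [0.0, 0.0, 0.0, 1.0]]}
```

View pics/a_scene.png

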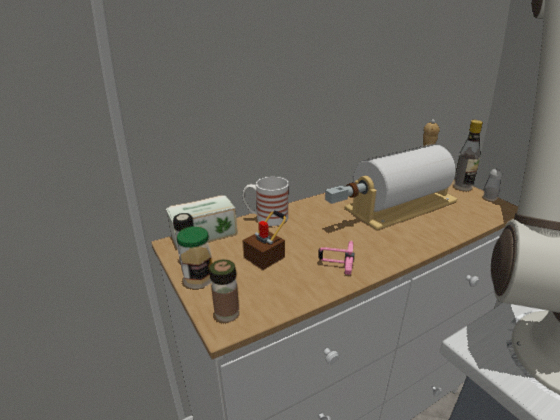

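View pics/a_top.png

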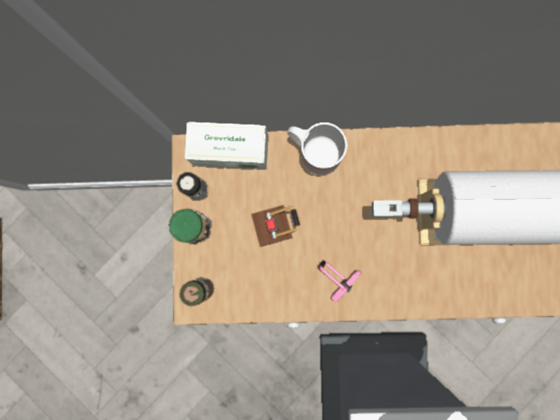

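The scene shows the red-tabbed pin upright in the dark block at scene (264,240) / top (271,226). The pink look-alike lies flat at scene (340,256) / top (341,281). The spindle end is at scene (345,193) / top (390,208). The upright pin with the red tab and brass ring is the one meant, so I'll enlarge it to confirm.

```bash
python3 - <<'E'
from h import *
im,d=load("a","top"); im2,d2=load("a","scene")
a=cv2.resize(im[190:260,235:315],None,fx=5,fy=5,interpolation=cv2.INTER_CUBIC)
b=cv2.resize(im[180:240,365:445],None,fx=5,fy=5,interpolation=cv2.INTER_CUBIC)[:300]
c=cv2.resize(im2[200:275,235:315],None,fx=5,fy=5,interpolation=cv2.INTER_CUBIC)
e=cv2.resize(im2[160:220,315:395],None,fx=5,fy=5,interpolation=cv2.INTER_CUBIC)
def pad(x,h): return cv2.copyMakeBorder(x,0,h-x.shape[0],0,0,cv2.BORDER_CONSTANT)
o=np.vstack([np.hstack([pad(a,375),pad(c,375)])[:350],np.hstack([b,e])[:250]])
cv2.imwrite("pics/crop1.png",o); print(o.shape)
# red mask
hsv=cv2.cvtColor(im,cv2.COLOR_BGR2HSV)
for n,I,D in(("top",im,d),("scene",im2,d2)):
    h=cv2.cvtColor(I,cv2.COLOR_BGR2HSV)
    m=(((h[...,0]<6)|(h[...,0]>174))&(h[...,1]>200)&(h[...,2]>100)).astype(np.uint8)
    k,l,st,ce=cv2.connectedComponentsWithStats(m)
    for i in range(1,k):
        if st[i,4]>15: print(n,st[i],ce[i],D[l==i].min(),pt(n,*ce[i],(I,D)))
E
```

```text
(600, 800, 3)
scene [259 221   9  17 111] [263.37837838 228.82882883] 0.0 [503.85174588 304.01087962  76.09709211]
```

View pics/crop1.png

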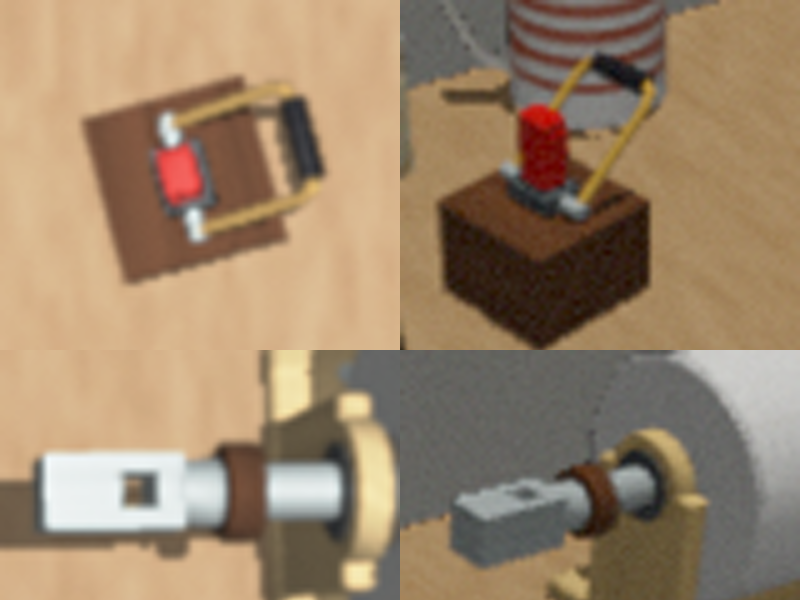

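Confirmed: the brass-ringed, red-tabbed pin stands in the dark block. In the top view its ring lies to the right, towards the roll, so pin +x points left. The spindle's hole is visible at top ≈(393,208). Next I'll measure these accurately.

```bash
python3 - <<'E'
from h import *
im,d=load("a","top"); im2,d2=load("a","scene")
h=cv2.cvtColor(im,cv2.COLOR_BGR2HSV)
m=(((h[...,0]<8)|(h[...,0]>172))&(h[...,1]>140)&(h[...,2]>150)).astype(np.uint8)
k,l,st,ce=cv2.connectedComponentsWithStats(m)
for i in range(1,k):
    if st[i,4]>6:
        print("red top",st[i],ce[i],plane("top",*ce[i],88), pt("top",*ce[i],(im,d)))
        c=(l==i).astype(np.uint8); r=cv2.minAreaRect(np.argwhere(c)[:,::-1].astype(np.float32)); print(r)
# depth profile around tab and spindle
print(d[218:234,262:282].astype(int))
# block top: depth in range
def world(n,D):
    p=arm.camera_params(n);H,W=D.shape
    uv=np.stack(np.meshgrid(np.arange(W),np.arange(H)),-1).reshape(-1,1,2).astype(float)
    q=cv2.undistortPoints(uv,np.array(p["K"],float),np.array(p["dist"],float)).reshape(-1,2)
    M=np.array(p["world_to_cam"],float);C=np.c_[q[:,0],-q[:,1],-np.ones(len(q))]*D.reshape(-1,1)
    return ((C-M[:3,3])@M[:3,:3]).reshape(H,W,3)
P=world("top",d)
# block by colour
g=cv2.cvtColor(im,cv2.COLOR_BGR2GRAY)
for nm,(x0,y0,x1,y1),zr in (("block",(245,195,300,255),(35,55)),("spindle",(365,190,412,230),(95,112))):
    z=P[y0:y1,x0:x1]; mm=(z[...,2]>zr[0])&(z[...,2]<zr[1])&(d[y0:y1,x0:x1]>0)
    pts=z[mm][:,:2].astype(np.float32); print(nm,mm.sum(),np.median(z[mm][:,2]),cv2.minAreaRect(pts))
# hole
sub=im[196:222,368:412].astype(int).sum(2)//3
print(sub[6:20])
print("z table",np.median(P[250:260,380:400,2]))
E
```

```text
red top [266 219   9  12  75] [270.28       224.42666667] [512.98614876 302.09567842  88.        ] [513.04705791 302.15903166  86.73458985]
((270.38238525390625, 224.52944946289062), (10.429031372070312, 7.276068687438965), 75.96376037597656)
[[884 883 886 885 885 885 877 877 877 875 875 873 877 882 882 885 883 884
  883 885]
 [888 886 884 887 885 876 877 875 847 845 844 876 872 886 883 883 883 884
  886 887]
 [884 885 884 876 847 844 844 843 843 841 843 846 874 878 885 883 886 885
  883 883]
 [886 883 883 874 843 842 840 843 840 842 841 844 874 875 883 884 884 881
  883 886]
 [887 883 886 875 842 839 839 842 839 842 839 840 869 875 886 883 885 885
  883 881]
 [885 884 883 878 845 843 845 841 840 841 843 840 842 874 876 881 883 884
  884 883]
 [885 883 884 885 874 840 842 841 842 840 841 840 843 874 874 882 881 881
  881 885]
 [882 881 884 885 877 843 838 841 840 839 842 841 844 872 874 888 884 884
  882 885]
 [886 884 883 885 874 841 842 840 838 838 843 837 842 858 875 883 883 881
  883 882]
 [882 882 884 887 879 846 842 841 840 842 841 841 841 851 874 875 883 881
  882 879]
 [884 8
[... 2653 characters left out ...]
37 237 238 237
  237 237 236 232 233 233 232 231 231 230 231 234 235 235 235 228 193 179
  181 184 187 189 183 150  86  67]
 [ 93  93  93  88  80 125 216 239 239 239 239 238 238 238 238 238 238 237
  237 236 237 237 238 238 238 237 237 237 236 236 235 236 235 227 179 159
  161 164 167 169 163 126  74  67]
 [ 92  93  93  89  82 124 208 237 239 238 237 237 237 236 236 236 236 236
  236 236 236 236 236 236 234 232 231 231 231 231 231 231 231 220 158 131
  133 136 138 137 127  90  58  68]
 [ 92  93  92  89  81 107 169 206 212 211 211 211 210 210 209 209 209 209
  209 208 208 208 208 208 201 185 180 180 178 179 179 178 178 166 119  96
   99  99  97  88  74  52  50  65]]
z table -0.431497845328113
```

```bash
python3 - <<'E'
from h import *
im,d=load("a","top"); im2,d2=load("a","scene")
g=cv2.cvtColor(im,cv2.COLOR_BGR2GRAY).astype(float)
def cross(p,thr):  # first crossings
    s=[]
    for i in range(len(p)-1):
        if (p[i]-thr)*(p[i+1]-thr)<0: s.append(i+(thr-p[i])/(p[i+1]-p[i]))
    return s
# long edges of square end, by vertical profiles
up=[];lo=[]
for u in list(range(377,387)):
    c=cross(g[185:232,u],205); up.append((u,185+c[0])); lo.append((u,185+c[-1]))
print(np.round(up,1).tolist()); print(np.round(lo,1).tolist())
def ang(a):
    w=np.array([plane("top",u,v,103)[:2] for u,v in a]); vx,vy,x0,y0=cv2.fitLine(w.astype(np.float32),cv2.DIST_HUBER,0,.01,.01).ravel()
    return np.degrees(np.arctan2(vy,vx)),(x0,y0)
print(ang(up),ang(lo))
# hole edges
L=[];R=[]
for v in range(205,211):
    c=cross(g[v,383:401],170); L.append(383+c[0]);R.append(383+c[-1])
T=[];B=[]
for u in range(391,395):
    c=cross(g[199:216,u],190); T.append(199+c[0]);B.append(199+c[-1])
print(np.round(L,1),np.round(R,1),np.round(T,1),np.round(B,1))
u=(np.median(L)+np.median(R))/2; v=(np.median(T)+np.median(B))/2
print("hole px",u,v,plane("top",u,v,103), plane("top",np.median(L),v,103),plane("top",np.median(R),v,103))
# ends
E=[];F=[]
for v in range(203,213):
    c=cross(g[v,366:384],170);E.append(366+c[0])
    c=cross(g[v,396:406],232);F.append([396+x for x in c])
print(np.round(E,1)); e=plane("top",np.median(E),v,103); print("end",e)
# roller axis of pink etc not needed; wooden upright in world for spindle direction: roll edges
A=[];Bq=[]
for uu in range(460,545,5):
    col=im[:,uu].astype(int); sat=col.max(1)-col.min(1); br=col.sum(1)/3
    w=(sat<25)&(br>120); idx=np.where(w[150:270])[0]+150
    A.append((uu,idx.min()));Bq.append((uu,idx.max()))
print(ang(A),ang(Bq)); 
# camera origin
print(ray("top",277,215)[0],ray("scene",273,208)[0])
# tab mask edges subpixel scene view: red centroid of pin top?
print("proj tab top",proj("scene",[513,302,88]),proj("top",[513,302,88]))
cy=cv2.resize(im2[215:250,245:285],None,fx=16,fy=16,interpolation=cv2.INTER_CUBIC)
cv2.imwrite("pics/tab.png",cy)
E
```

```text
[[377.0, 199.8], [378.0, 199.8], [379.0, 199.9], [380.0, 199.9], [381.0, 199.9], [382.0, 199.8], [383.0, 199.6], [384.0, 199.6], [385.0, 199.6], [386.0, 199.6]]
[[377.0, 215.1], [378.0, 215.1], [379.0, 215.1], [380.0, 215.1], [381.0, 215.1], [382.0, 215.1], [383.0, 215.1], [384.0, 215.1], [385.0, 215.1], [386.0, 215.1]]
(np.float32(-89.44124), (np.float32(549.9481), np.float32(105.847984))) (np.float32(88.546974), (np.float32(523.15027), np.float32(106.94248)))
[389.2 389.5 389.3 389.2 389.  389. ] [389.2 396.  389.3 396.  396.1 396.1] [203.6 203.6 203.6 199. ] [203.6 211.2 214.9 214.8]
hole px 392.59314192849405 208.29625303298576 [534.42595244  87.22803558 103.        ] [534.59728234  93.1332786  103.        ] [534.25470103  81.32461123 103.        ]
[370.1 370.1 366.3 373.3 373.2 373.2 373.3 373.4 373.5 373.5]
end [528.92263971 121.03189621 103.        ]
(np.float32(88.270004), (np.float32(593.82446), np.float32(-115.78898))) (np.float32(88.4175), (np.float32(468.8523), np.float32(-100.76014)))
[472.58534028 260.07371034 927.34183105] [-105.96002289  621.77328796  497.26895805]
proj tab top [261.97436288 221.63669028] [270.3333049  224.41742611]
```

View pics/tab.png

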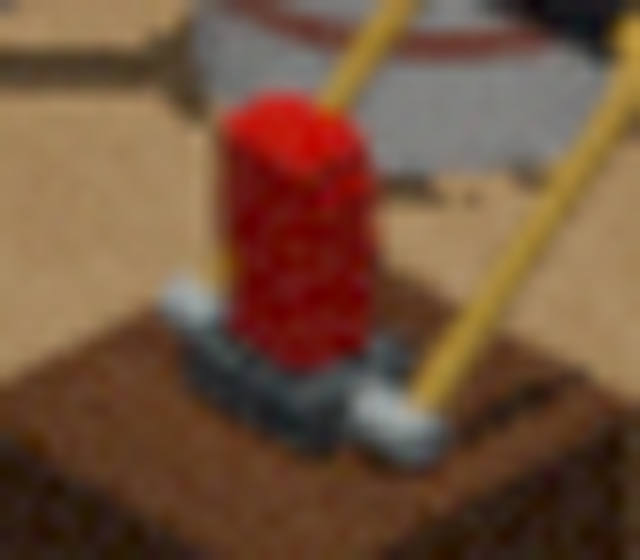

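Measured: pin/tab centre ≈(513.2, 302.3), pin x yaw ≈103.8°. The hole is ≈(536.3, 87.3) at z = 103, and the spindle's outward yaw is ≈88.4°. I'll turn the tool first, then travel.

Emit:
{"op": "drive_tool", "data": {
  "steps": [
    [0, 0, 0, -7.8, 0.06],
    [0, 0, 0, -7.8, 0.06],
    [0, 0, 0, -7.8, 0.06],
    [0, 0, 0, -7.8, 0.06],
    [0, 0, 0, -7.8, 0.06],
    [0, 0, 0, -7.8, 0.06],
    [0, 0, 0, -7.8, 0.06],
    [0, 0, 0, -7.8, 0.06],
    [0, 0, 0, -7.8, 0.06],
    [0, 0, 0, -7.8, 0.06]
  ]
}}

```text
clock: 1.1
position: [270.5, -563.0, 230.6]
ee_rot: [0.788, -0.616, -0.001, -0.0]
contact_force: [0.1, 1.1, -0.1]
gripper_width: 60.0
```

Emit:
{"op": "drive_tool", "data": {
  "steps": [
    [-0.0391, -0.0221, 0, 0, 0.06],
    [-0.0391, -0.0221, 0, 0, 0.06],
    [-0.0391, -0.0221, 0, 0, 0.06],
    [-0.0391, -0.0221, 0, 0, 0.06],
    [-0.0391, -0.0221, 0, 0, 0.06],
    [-0.0391, -0.0221, 0, 0, 0.06],
    [-0.0391, -0.0221, 0, 0, 0.06],
    [-0.0391, -0.0221, 0, 0, 0.06],
    [-0.0391, -0.0221, 0, 0, 0.06],
    [-0.0391, -0.0221, 0, 0, 0.06],
    [-0.0391, -0.0221, 0, 0, 0.06],
    [-0.0391, -0.0221, 0, 0, 0.06],
    [-0.0391, -0.0221, 0, 0, 0.06],
    [-0.0391, -0.0221, 0, 0, 0.06],
    [-0.0391, -0.0221, 0, 0, 0.06],
    [-0.0391, -0.0221, 0, 0, 0.06],
    [-0.0391, -0.0221, 0, 0, 0.06],
    [-0.0391, -0.0221, 0, 0, 0.06],
    [-0.0391, -0.0221, 0, 0, 0.06],
    [0, 0, 0, 0, 0.06]
  ]
}}

```text
clock: 3.1
position: [504.2, 262.0, 229.8]
ee_rot: [0.787, -0.616, -0.0, 0.0]
contact_force: [0.1, -0.2, -0.8]
gripper_width: 59.9
```

```bash
cat >> h.py <<'E'
from scipy.spatial.transform import Rotation as Ro
def st():
    s=arm.read_state(); R=Ro.from_quat(s["ee_rot"]).as_matrix()
    y=R[:,1]; print("t",round(s["clock"],2),"pos",np.round(s["position"],1),"yaw_y",round(np.degrees(np.arctan2(y[1],y[0]))%360,2),"tilt",round(np.degrees(np.arccos(-R[2,2])),2),"F",np.round(s["contact_force"],1),"M",np.round(s["wrist_torque"],2),"w",round(s["gripper_width"],1))
    return s,R
def need(P,R,s): print("tool shift mm",np.round(R.T@(np.array(P)-np.array(s["position"])),1))
E
python3 - <<'E'
from h import *
s,R=st(); need([513.2,302.3,s["position"][2]],R,s); print(np.round(s["joints"],2), arm.grip_point_offset)
E
```

```text
t 3.1 pos [504.2 262.  229.8] yaw_y 193.88 tilt 0.02 F [ 0.1 -0.2 -0.8] M [-0.06  0.07  0.01] w 59.9
tool shift mm [-36.9 -18.4  -0. ]
[ 0.76  0.29 -0.14  0.   -1.14 -0.52] 18.700000000000003
```

Emit:
{"op": "drive_tool", "data": {
  "steps": [
    [-0.0185, -0.0092, 0, 0, 0.06],
    [-0.0184, -0.0092, 0.02, 0, 0.06],
    [0, 0, 0.04, 0, 0.06],
    [0, 0, 0.04, 0, 0.06],
    [0, 0, 0.02, 0, 0.06],
    [0, 0, 0, 0, 0.06],
    [0, 0, 0, 0, 0.06]
  ]
}}

```text
clock: 3.8
position: [512.8, 297.7, 111.7]
ee_rot: [0.786, -0.618, 0.0, 0.0]
contact_force: [0.6, 0.1, -0.0]
gripper_width: 59.9
```

```bash
python3 - <<'E'
from h import *
grab("b"); s,R=st(); need([513.2,302.3,68],R,s)
im,d=load("b","scene"); im1,_=load("b","top")
a=cv2.resize(im[150:270,210:310],None,fx=4,fy=4,interpolation=cv2.INTER_CUBIC)
b=cv2.resize(im1[160:280,220:320],None,fx=4,fy=4,interpolation=cv2.INTER_CUBIC)
cv2.imwrite("pics/b.png",np.hstack([a,b]))
E
```

```text
t 3.9 pos [513.4 298.5 113.2] yaw_y 193.67 tilt 0.2 F [0.7 0.6 1.3] M [ 0.04  0.01 -0.03] w 60.1
tool shift mm [-3.7 -0.6 45.2]
```

View pics/b.png

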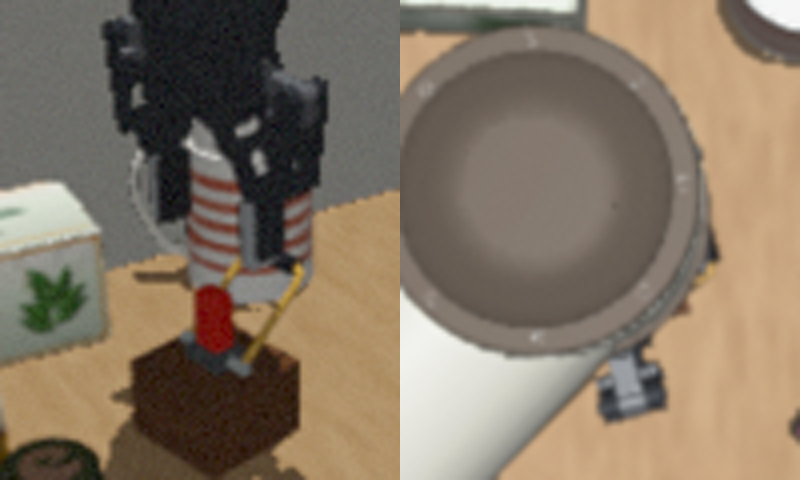

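The scene crop shows the open fingers straddling above the red tab at scene ≈(263,230), clear of the ring. The top view is hidden by the wrist. I'll descend and grip.

Emit:
{"op": "drive_tool", "data": {
  "steps": [
    [-0.0037, -0.0006, 0.01, 0, 0.06],
    [0, 0, 0.015, 0, 0.06],
    [0, 0, 0.015, 0, 0.06],
    [0, 0, 0.004, 0, 0.06],
    [0, 0, 0, 0, 0.06],
    [0, 0, 0, 0, 0.06]
  ]
}}

```text
clock: 4.5
position: [512.6, 302.1, 68.1]
ee_rot: [0.786, -0.618, 0.0, -0.001]
contact_force: [0.2, 0.9, 0.9]
gripper_width: 59.9
```

```bash
python3 - <<'E'
from h import *
im,d=arm.get_image("scene"); s,R=st(); need([513.2,302.3,68],R,s)
a=cv2.resize(im[180:280,200:320],None,fx=6,fy=6,interpolation=cv2.INTER_CUBIC)
cv2.imwrite("pics/c.png",a)
E
```

```text
t 4.55 pos [512.6 302.1  68.2] yaw_y 193.67 tilt 0.11 F [-0.1 -0.1  0.5] M [ 0.05 -0.02 -0.04] w 60.0
tool shift mm [-0.  -0.6  0.2]
```

View pics/c.png

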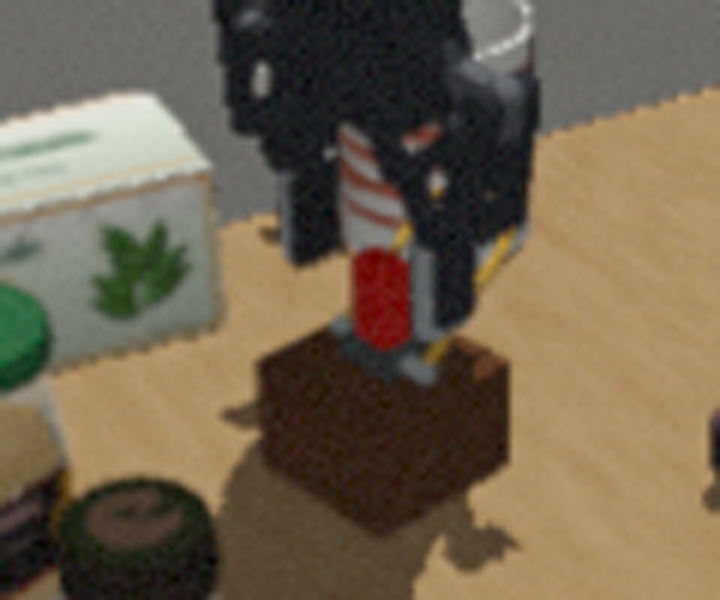

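The fingers straddle the tab at the right height, with the tab at scene ≈(264,230). Closing.

Emit:
{"op": "drive_tool", "data": {
  "steps": [
    [0, -0.0005, 0, 0, 0.03],
    [0, 0, 0, 0, 0.03],
    [0, 0, 0, 0, 0.022],
    [0, 0, 0, 0, 0.01],
    [0, 0, 0, 0, 0.0],
    [0, 0, 0, 0, 0.0],
    [0, 0, 0, 0, 0.0],
    [0, 0, 0, 0, 0.0]
  ]
}}

```text
clock: 5.35
position: [512.9, 302.0, 67.8]
ee_rot: [0.786, -0.618, 0.0, -0.0]
contact_force: [-0.5, -0.1, 4.7]
gripper_width: 16.5
```

```bash
python3 - <<'E'
from h import *
im,d=arm.get_image("scene"); s,R=st()
a=cv2.resize(im[180:280,200:320],None,fx=6,fy=6,interpolation=cv2.INTER_CUBIC)
cv2.imwrite("pics/d.png",a)
E
```

```text
t 5.4 pos [512.9 302.   67.8] yaw_y 193.67 tilt 0.06 F [-0.3  0.4  3.9] M [0.04 0.12 0.01] w 16.7
```

View pics/d.png

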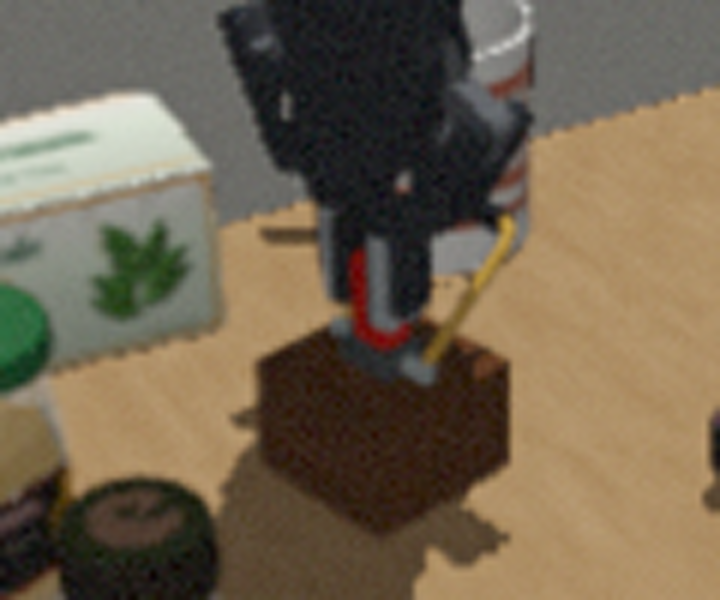

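Gripped at width 16.6 mm, with the tab between the pads and the ring clear. Lifting straight up.

Emit:
{"op": "drive_tool", "data": {
  "steps": [
    [0, 0, -0.003, 0, 0],
    [0, 0, -0.008, 0, 0],
    [0, 0, -0.016, 0, 0],
    [0, 0, -0.025, 0, 0],
    [0, 0, -0.03, 0, 0],
    [0, 0, -0.025, 0, 0],
    [0, 0, -0.008, 0, 0],
    [0, 0, 0, 0, 0],
    [0, 0, 0, 0, 0]
  ]
}}

```text
clock: 6.3
position: [511.7, 301.1, 180.8]
ee_rot: [0.786, -0.618, -0.001, 0.001]
contact_force: [0.3, -0.5, -1.5]
gripper_width: 16.4
```

```bash
python3 - <<'E'
from h import *
im,d=arm.get_image("scene"); s,R=st()
cv2.imwrite("pics/e.png",cv2.resize(im[100:280,200:380],None,fx=3.3,fy=3.3,interpolation=cv2.INTER_CUBIC))
# plan: yaw_y target 178.4
h=np.array([536.3,87.3,s["position"][2]])
yaw=np.degrees(np.arctan2(R[1,1],R[0,1]))%360
dy=178.4-yaw; R2=Ro.from_euler('z',dy,degrees=True).as_matrix()@R
print("tool turn",-dy,"then shift",np.round(R2.T@(h-np.array(s["position"])),1))
E
```

```text
t 6.35 pos [511.6 301.  180.4] yaw_y 193.64 tilt 0.21 F [ 0.3 -0.9 -0.2] M [0.04 0.01 0.04] w 16.1
tool turn 15.235185455277389 then shift [ 2.13e+02 -3.06e+01  2.00e-01]
```

View pics/e.png

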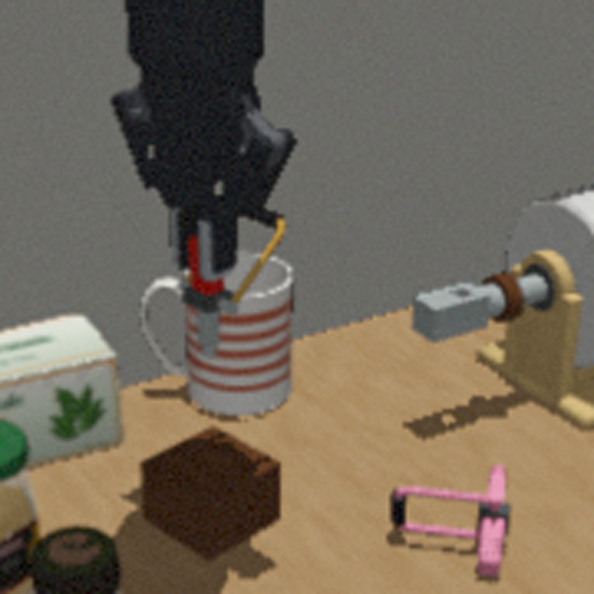

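The pin hangs upright from the gripper with its tip at scene ≈(263,206), clear of everything. Moving over the hole.

Emit:
{"op": "drive_tool", "data": {
  "steps": [
    [0, 0, 0, 5.0, 0],
    [0, 0, 0, 5.2, 0],
    [0, 0, 0, 5.0, 0],
    [0.02, -0.0036, 0, 0, 0],
    [0.033, -0.005, 0, 0, 0],
    [0.04, -0.006, 0, 0, 0],
    [0.04, -0.006, 0, 0, 0],
    [0.04, -0.006, 0, 0, 0],
    [0.025, -0.004, 0, 0, 0],
    [0.015, 0, 0, 0, 0],
    [0, 0, 0, 0, 0],
    [0, 0, 0, 0, 0],
    [0, 0, 0, 0, 0]
  ]
}}

```text
clock: 7.65
position: [537.4, 88.8, 182.1]
ee_rot: [-0.698, 0.716, 0.0, -0.0]
contact_force: [-0.1, -0.7, -0.8]
gripper_width: 16.4
```

```bash
python3 - <<'E'
from h import *
grab("f"); s,R=st(); need([536.3,87.3,s["position"][2]],R,s)
im,_=load("f","scene")
cv2.imwrite("pics/f.png",cv2.resize(im[120:220,310:410],None,fx=6,fy=6,interpolation=cv2.INTER_CUBIC))
E
```

```text
t 7.75 pos [537.4  89.  182.2] yaw_y 178.55 tilt 0.01 F [ 0.7  0.9 -0.4] M [ 0.03 -0.04  0.07] w 16.2
tool shift mm [1.7 1.1 0. ]
```

View pics/f.png

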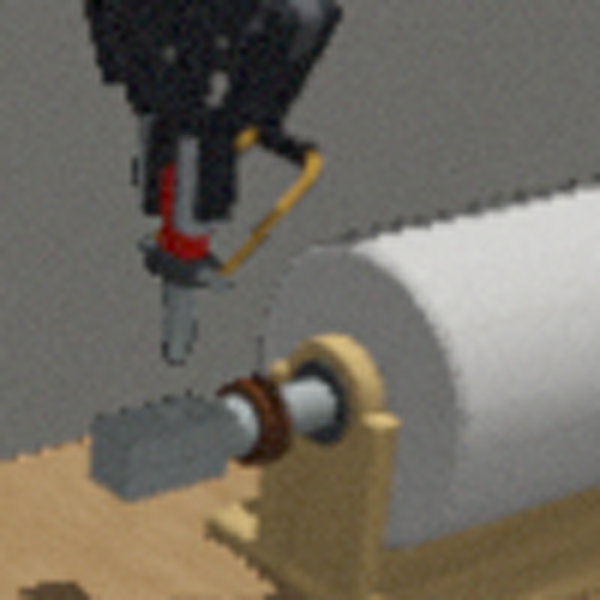

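View pics/f_top.png

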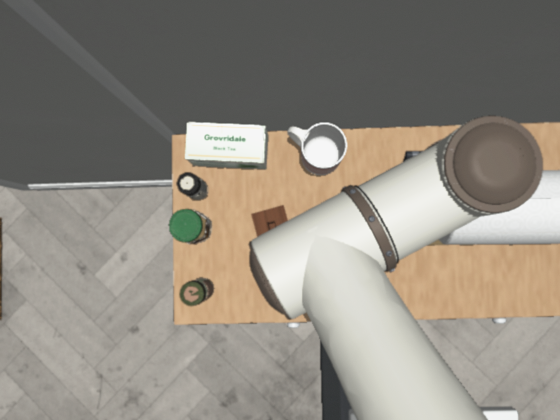

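```bash
python3 - <<'E'
from h import *
im,_=load("f","scene"); ia,_=load("a","scene")
a=cv2.resize(ia[175:205,320:370],None,fx=14,fy=14,interpolation=cv2.INTER_CUBIC)
b=cv2.resize(im[155:195,315:365],None,fx=14,fy=14,interpolation=cv2.INTER_CUBIC)
cv2.imwrite("pics/g1.png",a);cv2.imwrite("pics/g2.png",b)
print("hole proj",proj("scene",[536.3,87.3,103]))
for z in (125,159): print("pin proj",z,proj("scene",[537.4,89.3,z]))
for dx in(-13,13):
    for dy in (-15,33): print(dx,dy,proj("scene",[536.3+dx,87.3+dy,103]))
E
```

```text
hole proj [338.33579797 187.59495113]
pin proj 125 [337.95928335 178.9839383 ]
pin proj 159 [338.89172656 165.27158677]
-13 -15 [346.91309528 188.23066377]
-13 33 [330.3547202  192.95325307]
13 -15 [339.94576772 184.16456677]
13 33 [323.56294602 188.68890345]
```

View pics/g1.png

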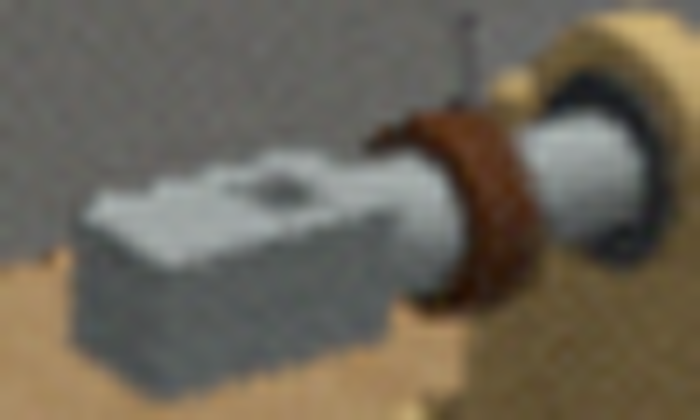

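View pics/g2.png

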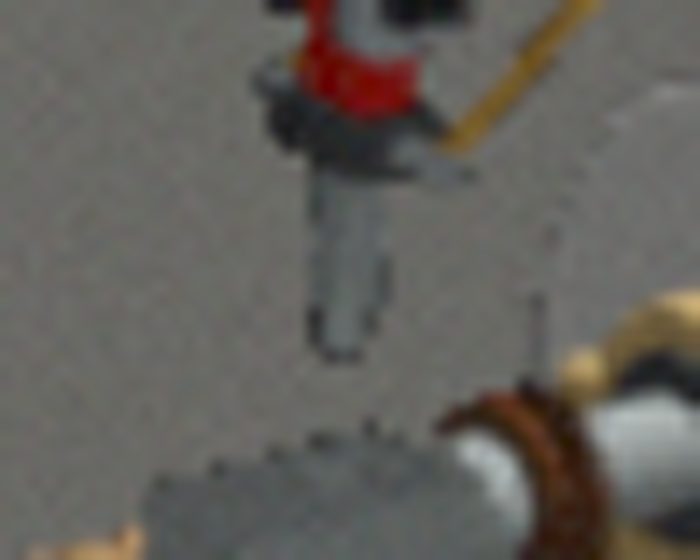

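The scene camera shows the hole at (339.7,188.1), 1.4 px right of the prediction. The pin tip at (339.1,179) is 1.2 px right of its own prediction, so the two agree to about 0.3 mm after the common bias. I'll apply the small shift and descend gently.

Emit:
{"op": "drive_tool", "data": {
  "steps": [
    [0.0021, 0.0011, 0, 0, 0],
    [0, 0, 0.005, 0, 0],
    [0, 0, 0.006, 0, 0],
    [0, 0, 0.005, 0, 0],
    [0, 0, 0, 0, 0],
    [0, 0, 0, 0, 0]
  ]
}}

```text
clock: 8.35
position: [536.3, 85.9, 166.1]
ee_rot: [-0.698, 0.717, 0.0, -0.0]
contact_force: [0.5, -0.0, -0.4]
gripper_width: 16.5
```

```bash
python3 - <<'E'
from h import *
s,R=st(); need([536.3,87.0,126],R,s)
E
```

```text
t 8.35 pos [536.3  85.9 166.1] yaw_y 178.46 tilt 0.03 F [ 0.5 -0.  -0.4] M [ 0.02 -0.   -0.01] w 16.5
tool shift mm [-1.1  0.  40. ]
```

Emit:
{"op": "drive_tool", "data": {
  "steps": [
    [-0.001, 0, 0, 0, 0],
    [0, 0, 0.002, 0, 0],
    [0, 0, 0.002, 0, 0],
    [0, 0, 0, 0, 0]
  ]
}}

```text
clock: 8.75
position: [536.1, 86.8, 162.0]
ee_rot: [-0.697, 0.717, 0.0, -0.0]
contact_force: [-0.1, 0.4, -1.2]
gripper_width: 16.3
```

Emit:
{"op": "drive_tool", "data": {
  "steps": [
    [0, 0, 0.0015, 0, 0],
    [0, 0, 0.0015, 0, 0],
    [0, 0, 0, 0, 0]
  ]
}}

```text
clock: 9.05
position: [536.2, 86.9, 159.1]
ee_rot: [-0.697, 0.717, 0.0, -0.0]
contact_force: [0.3, 0.3, -0.2]
gripper_width: 16.4
```

Emit:
{"op": "drive_tool", "data": {
  "steps": [
    [0, 0, 0.0015, 0, 0],
    [0, 0, 0.001, 0, 0],
    [0, 0, 0, 0, 0]
  ]
}}

```text
clock: 9.35
position: [536.2, 86.9, 156.6]
ee_rot: [-0.697, 0.717, 0.0, -0.0]
contact_force: [0.9, 0.3, -0.6]
gripper_width: 16.5
```

The tip is 3 mm below the flat top with no force, so it is in the hole. Continuing gently.

Emit:
{"op": "drive_tool", "data": {
  "steps": [
    [0, 0, 0.0015, 0, 0],
    [0, 0, 0.0015, 0, 0],
    [0, 0, 0.0015, 0, 0],
    [0, 0, 0, 0, 0]
  ]
}}

```text
clock: 9.75
position: [536.2, 86.9, 152.0]
ee_rot: [-0.698, 0.717, 0.0, -0.0]
contact_force: [0.2, 0.4, -1.9]
gripper_width: 16.8
```

Emit:
{"op": "drive_tool", "data": {
  "steps": [
    [0, 0, 0.0015, 0, 0],
    [0, 0, 0.0015, 0, 0],
    [0, 0, 0.0015, 0, 0],
    [0, 0, 0, 0, 0]
  ]
}}

```text
clock: 10.15
position: [536.2, 86.9, 147.5]
ee_rot: [-0.698, 0.717, 0.0, -0.0]
contact_force: [0.1, -0.1, -1.0]
gripper_width: 16.8
```

Emit:
{"op": "drive_tool", "data": {
  "steps": [
    [0, 0, 0.0015, 0, 0],
    [0, 0, 0.0015, 0, 0],
    [0, 0, 0, 0, 0]
  ]
}}

```text
clock: 10.45
position: [536.2, 86.9, 144.6]
ee_rot: [-0.698, 0.717, 0.0, -0.0]
contact_force: [-0.3, -1.2, -1.1]
gripper_width: 16.2
```

The ball is expected at TCP z ≈142. Continuing in 1 mm steps.

Emit:
{"op": "drive_tool", "data": {
  "steps": [
    [0, 0, 0.001, 0, 0],
    [0, 0, 0.001, 0, 0],
    [0, 0, 0.001, 0, 0],
    [0, 0, 0, 0, 0]
  ]
}}

```text
clock: 10.85
position: [536.4, 86.9, 142.0]
ee_rot: [-0.698, 0.717, -0.0, 0.0]
contact_force: [-0.1, 0.6, 1.3]
gripper_width: 16.5
```

Emit:
{"op": "drive_tool", "data": {
  "steps": [
    [0, 0, 0.001, 0, 0],
    [0, 0, 0.001, 0, 0],
    [0, 0, 0, 0, 0]
  ]
}}

```text
clock: 11.15
position: [536.4, 87.0, 139.8]
ee_rot: [-0.698, 0.717, -0.0, 0.0]
contact_force: [-1.0, -0.1, 1.1]
gripper_width: 16.3
```

Emit:
{"op": "drive_tool", "data": {
  "steps": [
    [0, 0, 0.001, 0, 0],
    [0, 0, 0.001, 0, 0],
    [0, 0, 0, 0, 0]
  ]
}}

```text
clock: 11.45
position: [536.4, 87.0, 137.6]
ee_rot: [-0.698, 0.717, -0.0, 0.0]
contact_force: [-0.9, -0.2, 0.8]
gripper_width: 16.6
```

Emit:
{"op": "drive_tool", "data": {
  "steps": [
    [0, 0, 0.001, 0, 0],
    [0, 0, 0.001, 0, 0],
    [0, 0, 0, 0, 0]
  ]
}}

```text
clock: 11.75
position: [536.4, 86.9, 135.7]
ee_rot: [-0.698, 0.717, -0.0, 0.0]
contact_force: [-1.5, 0.4, 2.1]
gripper_width: 16.7
```

Emit:
{"op": "drive_tool", "data": {
  "steps": [
    [0, 0, 0.001, 0, 0],
    [0, 0, 0.001, 0, 0],
    [0, 0, 0.001, 0, 0],
    [0, 0, 0, 0, 0]
  ]
}}

```text
clock: 12.15
position: [536.4, 86.9, 132.7]
ee_rot: [-0.698, 0.717, -0.0, 0.0]
contact_force: [-1.1, -0.0, 2.8]
gripper_width: 16.6
```

Emit:
{"op": "drive_tool", "data": {
  "steps": [
    [0, 0, 0.001, 0, 0],
    [0, 0, 0.001, 0, 0],
    [0, 0, 0, 0, 0]
  ]
}}

```text
clock: 12.45
position: [536.4, 86.9, 130.5]
ee_rot: [-0.697, 0.717, 0.0, 0.0]
contact_force: [-1.2, 0.1, 2.5]
gripper_width: 16.7
```

Emit:
{"op": "drive_tool", "data": {
  "steps": [
    [0, 0, 0.001, 0, 0],
    [0, 0, 0.001, 0, 0],
    [0, 0, 0, 0, 0]
  ]
}}

```text
clock: 12.75
position: [536.4, 86.9, 128.6]
ee_rot: [-0.698, 0.717, 0.0, 0.0]
contact_force: [-0.7, -0.2, 2.3]
gripper_width: 16.3
```

```bash
python3 - <<'E'
from h import *
im,_=arm.get_image("scene");st()
cv2.imwrite("pics/i.png",cv2.resize(im[130:210,310:390],None,fx=7,fy=7,interpolation=cv2.INTER_CUBIC))
E
```

```text
t 12.8 pos [536.4  87.  128.6] yaw_y 178.45 tilt 0.01 F [-1.  -0.9  1.6] M [-0.05  0.17  0.05] w 16.8
```

View pics/i.png

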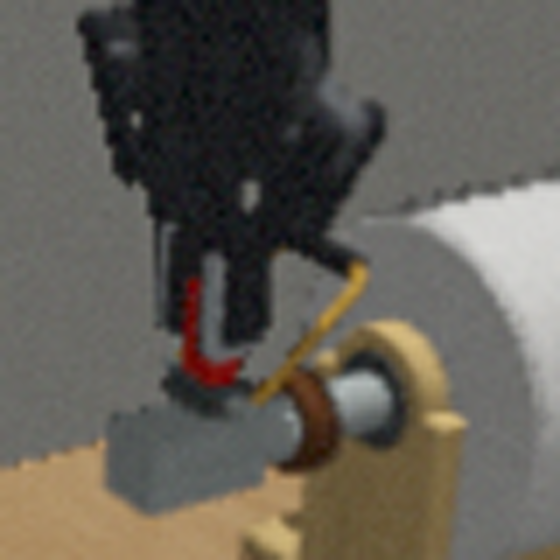

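The pin's collar at scene ≈(337,185) is almost on the flat top, and the ring is still on the roll's side. The last few millimetres in half-millimetre steps.

Emit:
{"op": "drive_tool", "data": {
  "steps": [
    [0, 0, 0.001, 0, 0],
    [0, 0, 0.0005, 0, 0],
    [0, 0, 0, 0, 0]
  ]
}}

```text
clock: 13.1
position: [536.4, 86.9, 127.2]
ee_rot: [-0.698, 0.717, -0.0, 0.0]
contact_force: [-0.8, 0.0, 3.7]
gripper_width: 16.4
```

Emit:
{"op": "drive_tool", "data": {
  "steps": [
    [0, 0, 0.0005, 0, 0],
    [0, 0, 0, 0, 0]
  ]
}}

```text
clock: 13.3
position: [536.4, 86.9, 126.8]
ee_rot: [-0.698, 0.717, -0.0, 0.0]
contact_force: [-0.8, -0.3, 2.3]
gripper_width: 16.8
```

Emit:
{"op": "drive_tool", "data": {
  "steps": [
    [0, 0, 0.0005, 0, 0],
    [0, 0, 0, 0, 0]
  ]
}}

```text
clock: 13.5
position: [536.4, 86.9, 126.2]
ee_rot: [-0.697, 0.717, 0.0, 0.0]
contact_force: [-1.4, -0.8, 3.0]
gripper_width: 16.7
```

Emit:
{"op": "drive_tool", "data": {
  "steps": [
    [0, 0, 0.0005, 0, 0],
    [0, 0, 0, 0, 0]
  ]
}}

```text
clock: 13.7
position: [536.4, 86.9, 125.8]
ee_rot: [-0.698, 0.717, -0.0, 0.0]
contact_force: [-0.7, 0.5, 4.2]
gripper_width: 15.9
```

Emit:
{"op": "drive_tool", "data": {
  "steps": [
    [0, 0, 0.0005, 0, 0],
    [0, 0, 0, 0, 0]
  ]
}}

```text
clock: 13.9
position: [536.4, 87.0, 125.7]
ee_rot: [-0.698, 0.716, -0.0, 0.0]
contact_force: [-1.6, -0.1, 5.8]
gripper_width: 16.6
```

Emit:
{"op": "drive_tool", "data": {
  "steps": [
    [0, 0, 0.0004, 0, 0],
    [0, 0, 0, 0, 0]
  ]
}}

```text
clock: 14.1
position: [536.4, 87.0, 125.7]
ee_rot: [-0.698, 0.716, -0.0, 0.0]
contact_force: [-2.9, 0.3, 7.5]
gripper_width: 16.1
```

It has stopped at 125.7 while the force climbs to 7.5 N, so the collar is on the flat top. I'll relieve the load, release and rise.

Emit:
{"op": "drive_tool", "data": {
  "steps": [
    [0, 0, -0.0006, 0, 0],
    [0, 0, 0, 0, 0.02],
    [0, 0, 0, 0, 0.03],
    [0, 0, 0, 0, 0.04],
    [0, 0, 0, 0, 0.05],
    [0, 0, 0, 0, 0.05],
    [0, 0, -0.01, 0, 0.05],
    [0, 0, -0.03, 0, 0.05],
    [0, 0, -0.04, 0, 0.05],
    [0, 0, -0.03, 0, 0.05],
    [0, 0, 0, 0, 0.03],
    [0, 0, 0, 0, 0.0]
  ]
}}

```text
clock: 15.3
position: [536.4, 87.1, 236.7]
ee_rot: [-0.697, 0.717, -0.0, 0.001]
contact_force: [0.4, 0.6, -0.3]
gripper_width: 21.9
```

```bash
python3 - <<'E'
from h import *
im,_=arm.get_image("scene");st()
cv2.imwrite("pics/j.png",cv2.resize(im[110:210,310:410],None,fx=6,fy=6,interpolation=cv2.INTER_CUBIC))
np.savez("pics/j.npz",im=im)
E
```

```text
t 15.35 pos [535.8  86.8 235.4] yaw_y 178.44 tilt 0.04 F [ 0.4 -0.2 -0.7] M [ 0.04  0.03 -0.04] w 14.4
```

View pics/j.png

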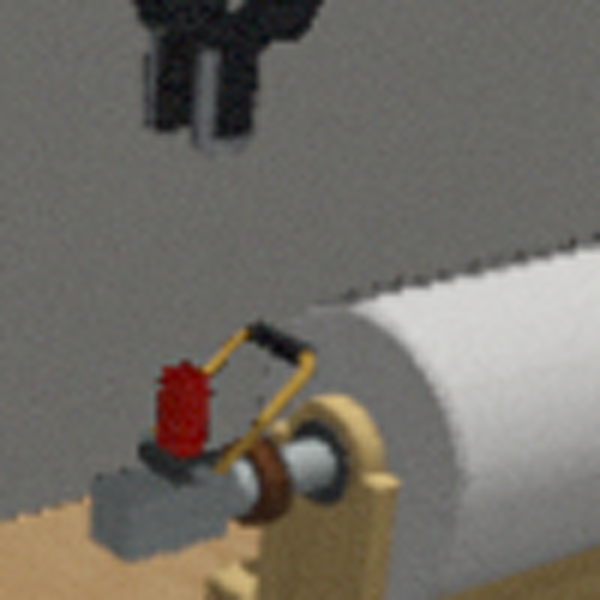

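The pin stands upright and seated, and the ring still leans to the roll's side with its roller at scene ≈(356.5,166.7). Next: the ring bar's position and the push path.

```bash
python3 - <<'E'
from h import *
ax=np.array([np.cos(np.radians(88.4)),np.sin(np.radians(88.4)),0]); n=np.array([ax[1],-ax[0],0])
P0=np.array([536.3,87.2,108.])
def inpl(u,v):
    o,d=ray("scene",u-1.3,v-0.4); p=o+d*(n@(P0-o))/(n@d); r=p-P0; return r@ax,r[2]
x,z=inpl(356.5,166.7); print("bar rel pivot",x,z,"theta",np.arctan2(z,-x),np.hypot(x,z))
# tab top centre crop (183,372)
print("tab top",inpl(310+183/6-.5,110+372/6-.5))
s,R=st()
for t in(0.6,0.7,0.8): print(t,-60*np.cos(t),108+60*np.sin(t))
print("tool x,y in holder x:",R.T@ax)
E
```

```text
bar rel pivot -45.0814876019106 39.35292554885632 theta 0.7176556839505633 59.84140100010233
tab top (np.float64(2.363822279266315), np.float64(37.1256019021327))
t 15.35 pos [535.8  86.8 235.4] yaw_y 178.44 tilt 0.04 F [ 0.4 -0.2 -0.7] M [ 0.04  0.03 -0.04] w 14.4
0.6 -49.5201368945807 141.87854840370213
0.7 -45.89053123706931 146.65306123426146
0.8 -41.802402560829925 151.04136545397137
tool x,y in holder x: [-9.99999692e-01 -7.34446935e-04  2.78117608e-04]
```

Emit:
{"op": "drive_tool", "data": {
  "steps": [
    [0.02, 0, 0, 0, 0],
    [0.03, 0, 0, 0, 0],
    [0.0145, 0, 0, 0, 0],
    [0, 0, 0.03, 0, 0],
    [0, 0, 0.035, 0, 0],
    [0, 0, 0.015, 0, 0],
    [0, 0, 0.006, 0, 0],
    [0, 0, 0, 0, 0],
    [0, 0, 0, 0, 0]
  ]
}}

```text
clock: 16.25
position: [535.3, 22.6, 150.2]
ee_rot: [-0.698, 0.716, -0.0, 0.0]
contact_force: [0.8, -0.3, 0.3]
gripper_width: 0.0
```

```bash
python3 - <<'E'
from h import *
im,_=arm.get_image("scene");s,R=st()
ax=np.array([np.cos(np.radians(88.4)),np.sin(np.radians(88.4)),0]);print("c",(np.array(s["position"])-[536.3,87.2,0])@ax)
cv2.imwrite("pics/k.png",cv2.resize(im[110:210,310:410],None,fx=6,fy=6,interpolation=cv2.INTER_CUBIC))
for t in(.718,.9,1.1,1.3,1.5,1.7,1.9,2.1,2.2):
    bx,bz=-60*np.cos(t),108+60*np.sin(t); print(t,round(bx-16,1),round(bz-3,1))
E
```

```text
t 16.3 pos [535.4  22.7 150.5] yaw_y 178.47 tilt 0.12 F [ 0.1 -0.5  0.4] M [0.03 0.04 0.01] w 0.1
c -64.51364183198795
0.718 -61.2 144.5
0.9 -53.3 152.0
1.1 -43.2 158.5
1.3 -32.0 162.8
1.5 -20.2 164.8
1.7 -8.3 164.5
1.9 3.4 161.8
2.1 14.3 156.8
2.2 19.3 153.5
```

View pics/k.png

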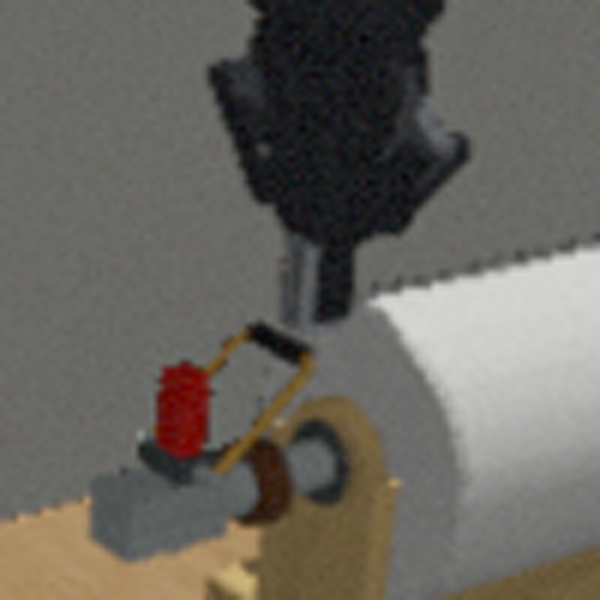

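The closed fingers stand on the roll's side of the roller, with the tip at scene ≈(363,163) and the roller at (356,167). I'll go 6 mm lower, then push outward along the arc.

Emit:
{"op": "drive_tool", "data": {
  "steps": [
    [0, 0, 0.006, 0, 0],
    [-0.002, 0, 0, 0, 0],
    [-0.002, 0, 0, 0, 0],
    [0, 0, 0, 0, 0]
  ]
}}

```text
clock: 16.7
position: [534.8, 26.5, 143.7]
ee_rot: [-0.698, 0.716, -0.0, 0.0]
contact_force: [-0.1, -1.4, -0.4]
gripper_width: 0.1
```

Emit:
{"op": "drive_tool", "data": {
  "steps": [
    [-0.003, 0, -0.003, 0, 0],
    [-0.004, 0, -0.004, 0, 0],
    [0, 0, 0, 0, 0]
  ]
}}

```text
clock: 17.0
position: [535.4, 34.1, 151.4]
ee_rot: [-0.698, 0.716, -0.0, 0.001]
contact_force: [0.8, 0.1, 0.8]
gripper_width: 0.1
```

Emit:
{"op": "drive_tool", "data": {
  "steps": [
    [-0.005, 0, -0.003, 0, 0],
    [-0.005, 0, -0.003, 0, 0],
    [0, 0, 0, 0, 0]
  ]
}}

```text
clock: 17.3
position: [535.4, 44.2, 157.0]
ee_rot: [-0.698, 0.716, -0.0, 0.0]
contact_force: [0.4, 0.1, 0.1]
gripper_width: -0.4
```

```bash
python3 - <<'E'
from h import *
im,_=arm.get_image("scene");s,R=st()
cv2.imwrite("pics/l.png",cv2.resize(im[110:210,310:410],None,fx=6,fy=6,interpolation=cv2.INTER_CUBIC))
E
```

```text
t 17.35 pos [535.2  44.1 156.7] yaw_y 178.49 tilt 0.04 F [-0.7 -0.  -0.7] M [-0.    0.01 -0.01] w -0.0
```

View pics/l.png

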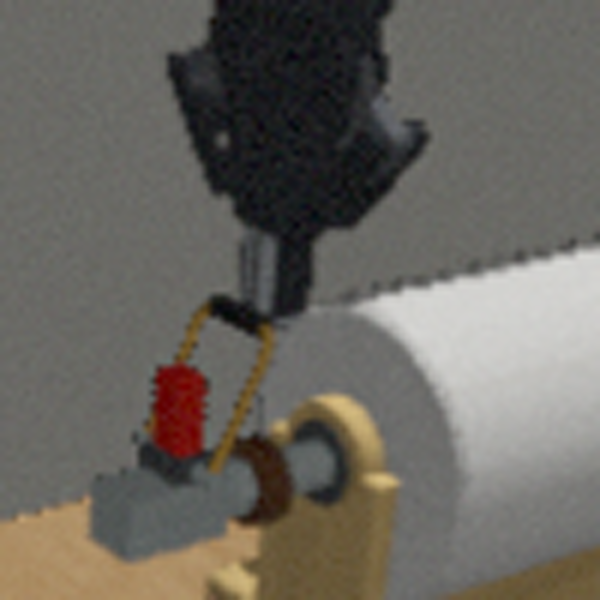

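The ring is following: roller now at scene ≈(349,162), fingers behind it, and light forces. Continuing over the top.

Emit:
{"op": "drive_tool", "data": {
  "steps": [
    [-0.005, 0, -0.003, 0, 0],
    [-0.006, 0, -0.003, 0, 0],
    [-0.006, 0, -0.001, 0, 0],
    [-0.006, 0, -0.001, 0, 0],
    [0, 0, 0, 0, 0]
  ]
}}

```text
clock: 17.85
position: [535.9, 67.4, 164.6]
ee_rot: [-0.698, 0.716, 0.0, 0.0]
contact_force: [-0.5, -0.0, 0.5]
gripper_width: 0.2
```

Emit:
{"op": "drive_tool", "data": {
  "steps": [
    [-0.006, 0, 0, 0, 0],
    [-0.006, 0, 0, 0, 0],
    [-0.006, 0, 0.001, 0, 0],
    [-0.006, 0, 0.0015, 0, 0],
    [0, 0, 0, 0, 0]
  ]
}}

```text
clock: 18.35
position: [536.4, 91.3, 161.7]
ee_rot: [-0.698, 0.716, 0.0, -0.0]
contact_force: [0.5, 0.2, -0.5]
gripper_width: 0.0
```

Emit:
{"op": "drive_tool", "data": {
  "steps": [
    [-0.005, 0, 0.002, 0, 0],
    [-0.005, 0, 0.002, 0, 0],
    [0, 0, 0, 0, 0]
  ]
}}

```text
clock: 18.65
position: [536.7, 101.0, 157.6]
ee_rot: [-0.698, 0.716, 0.0, -0.0]
contact_force: [0.3, 0.9, -0.2]
gripper_width: -0.0
```

```bash
python3 - <<'E'
from h import *
im,_=arm.get_image("scene");s,R=st()
cv2.imwrite("pics/m.png",cv2.resize(im[110:210,310:410],None,fx=6,fy=6,interpolation=cv2.INTER_CUBIC))
E
```

```text
t 18.7 pos [536.8 100.9 157.8] yaw_y 178.48 tilt 0.01 F [ 0.5  0.  -0. ] M [0.03 0.   0.02] w -0.1
```

View pics/m.png

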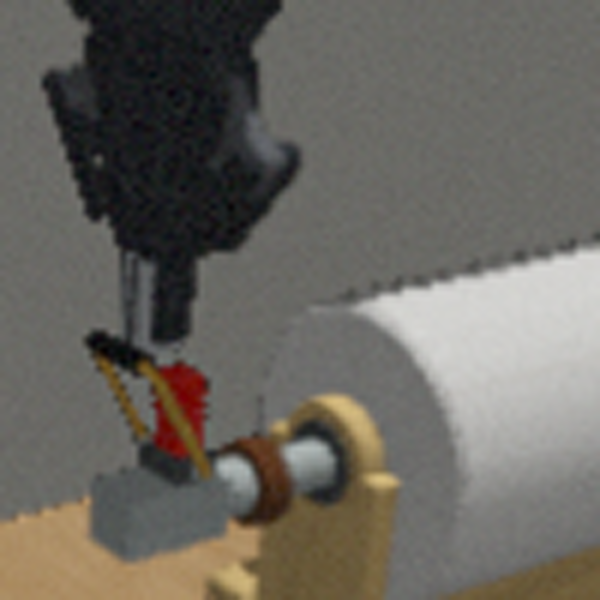

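The ring is past upright, with its roller at scene ≈(329.5,168.2). Now I'll press from above on the far side.

```bash
cat >> h.py <<'E'
AX=np.array([np.cos(np.radians(88.4)),np.sin(np.radians(88.4)),0]); NN=np.array([AX[1],-AX[0],0])
P0=np.array([536.3,87.2,108.])
def inpl(u,v):
    o,d=ray("scene",u-1.3,v-0.4); p=o+d*(NN@(P0-o))/(NN@d); r=p-P0; x,z=r@AX,r[2]; return "x %.1f z %.1f th %.2f r %.1f"%(x,z+108,np.arctan2(z,-x)%(2*np.pi),np.hypot(x,z))
def snap(name,x0=310,y0=110,w=100,f=6):
    im,_=arm.get_image("scene"); cv2.imwrite("pics/%s.png"%name,cv2.resize(im[y0:y0+w,x0:x0+w],None,fx=f,fy=f,interpolation=cv2.INTER_CUBIC)); return im
E
python3 -c "
from h import *
print(inpl(329.5,168.2))"
```

```text
x 32.4 z 159.4 th 2.13 r 60.7
```

Emit:
{"op": "drive_tool", "data": {
  "steps": [
    [0, 0, -0.012, 0, 0],
    [-0.002, 0, -0.008, 0, 0],
    [-0.012, 0, 0, 0, 0],
    [-0.012, 0, 0, 0, 0],
    [0, 0, 0, 0, 0]
  ]
}}

```text
clock: 19.2
position: [537.5, 128.1, 177.9]
ee_rot: [-0.698, 0.716, 0.0, 0.0]
contact_force: [-0.5, -0.2, -0.4]
gripper_width: -0.1
```

Emit:
{"op": "drive_tool", "data": {
  "steps": [
    [0.002, 0, 0.005, 0, 0],
    [0, 0, 0.005, 0, 0],
    [0, 0, 0.003, 0, 0],
    [0, 0, 0.003, 0, 0],
    [-0.002, 0, 0.003, 0, 0],
    [0, 0, 0, 0, 0]
  ]
}}

```text
clock: 19.8
position: [537.2, 126.4, 158.5]
ee_rot: [-0.697, 0.717, 0.0, -0.0]
contact_force: [0.1, 1.0, -0.2]
gripper_width: -0.0
```

Emit:
{"op": "drive_tool", "data": {
  "steps": [
    [-0.004, 0, 0.004, 0, 0],
    [-0.003, 0, 0.004, 0, 0],
    [-0.002, 0, 0.004, 0, 0],
    [0, 0, 0, 0, 0]
  ]
}}

```text
clock: 20.2
position: [537.5, 135.7, 146.2]
ee_rot: [-0.698, 0.716, 0.0, -0.0]
contact_force: [-0.5, -0.5, -0.3]
gripper_width: 0.0
```

```bash
python3 - <<'E'
from h import *
snap("n");s,R=st(); print("c",(np.array(s["position"])-P0)@AX)
E
```

```text
t 20.25 pos [537.5 135.6 146.5] yaw_y 178.47 tilt 0.04 F [-0.6 -0.4  0. ] M [-0.02  0.02 -0.01] w -0.1
c 48.38659280298763
```

View pics/n.png

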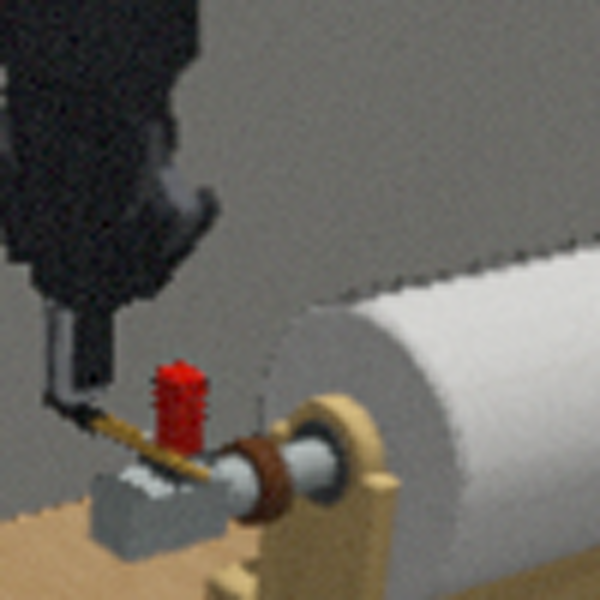

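The roller is under the fingertips at scene ≈(322,178) and following down. Continuing past level.

Emit:
{"op": "drive_tool", "data": {
  "steps": [
    [-0.002, 0, 0.006, 0, 0],
    [-0.002, 0, 0.007, 0, 0],
    [-0.0015, 0, 0.007, 0, 0],
    [0, 0, 0.007, 0, 0],
    [0, 0, 0.006, 0, 0],
    [0, 0, 0, 0, 0]
  ]
}}

```text
clock: 20.85
position: [537.1, 140.5, 112.7]
ee_rot: [-0.697, 0.717, 0.0, -0.001]
contact_force: [0.7, -0.4, -1.1]
gripper_width: 0.1
```

Emit:
{"op": "drive_tool", "data": {
  "steps": [
    [0, 0, 0.006, 0, 0],
    [0, 0, 0.006, 0, 0],
    [0, 0, 0.005, 0, 0],
    [0, 0, 0, 0, 0]
  ]
}}

```text
clock: 21.25
position: [537.3, 140.7, 96.1]
ee_rot: [-0.697, 0.717, 0.0, -0.001]
contact_force: [-0.8, 0.2, -0.0]
gripper_width: -0.2
```

```bash
python3 - <<'E'
from h import *
snap("o",290,120);s,R=st(); print("c",(np.array(s["position"])-P0)@AX)
E
```

```text
t 21.3 pos [537.5 140.8  96.5] yaw_y 178.45 tilt 0.06 F [-0.7 -0.3 -0.1] M [ 0.04 -0.01 -0.04] w -0.1
c 53.56684752623832
```

View pics/o.png

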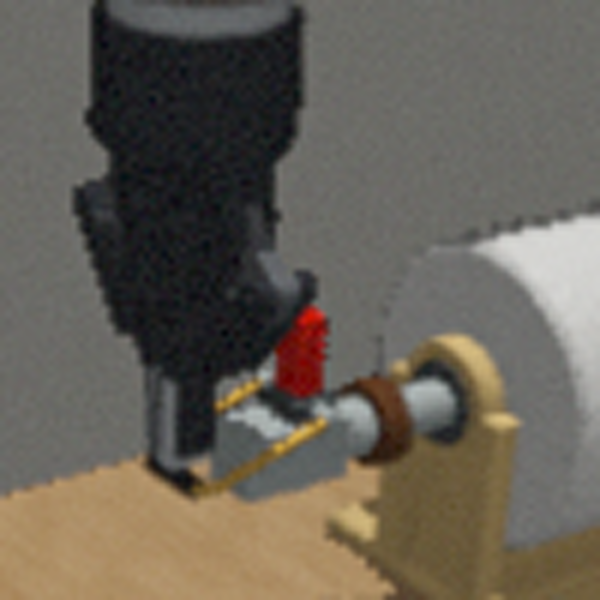

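The bar is now below level, with the roller at scene ≈(319,199) under the tip. Going on in smaller steps and watching the force.

Emit:
{"op": "drive_tool", "data": {
  "steps": [
    [0, 0, 0.004, 0, 0],
    [0, 0, 0.004, 0, 0],
    [0.001, 0, 0.003, 0, 0],
    [0, 0, 0, 0, 0]
  ]
}}

```text
clock: 21.7
position: [537.6, 139.7, 85.5]
ee_rot: [-0.697, 0.717, 0.0, -0.0]
contact_force: [-0.3, -0.3, -0.6]
gripper_width: 0.3
```

Emit:
{"op": "drive_tool", "data": {
  "steps": [
    [0, 0, 0.002, 0, 0],
    [0, 0, 0.002, 0, 0],
    [0, 0, 0.002, 0, 0],
    [0, 0, 0, 0, 0]
  ]
}}

```text
clock: 22.1
position: [537.7, 139.9, 79.7]
ee_rot: [-0.698, 0.717, 0.0, -0.0]
contact_force: [-0.1, 0.9, 0.2]
gripper_width: -0.0
```

Emit:
{"op": "drive_tool", "data": {
  "steps": [
    [0.0005, 0, 0.001, 0, 0],
    [0, 0, 0.001, 0, 0],
    [0, 0, 0, 0, 0]
  ]
}}

```text
clock: 22.4
position: [537.7, 139.4, 77.9]
ee_rot: [-0.698, 0.717, 0.0, -0.0]
contact_force: [-0.8, 0.7, 1.7]
gripper_width: 0.1
```

```bash
python3 - <<'E'
from h import *
snap("p",290,120);s,R=st(); print("c",(np.array(s["position"])-P0)@AX)
E
```

```text
t 22.45 pos [537.7 139.4  77.9] yaw_y 178.46 tilt 0.0 F [-0.1  0.6  0.8] M [0.01 0.02 0.  ] w 0.0
c 52.21434952793195
```

View pics/p.png

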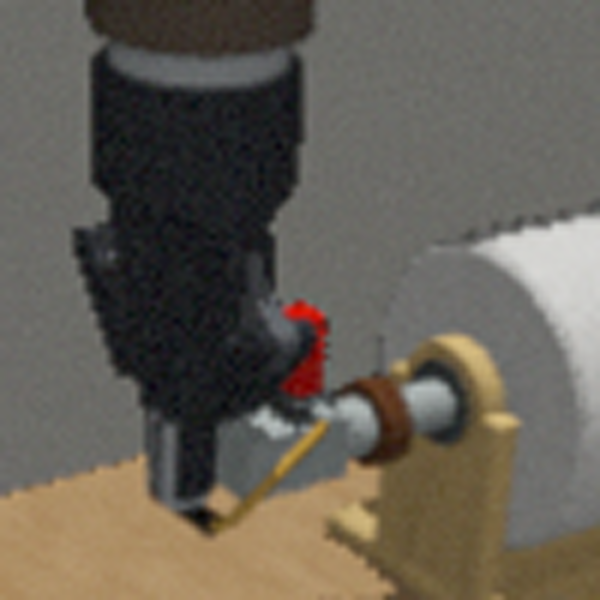

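The bar is at about 3.77 rad, with the roller at scene ≈(322,206). Finishing in 1 mm steps by feel.

Emit:
{"op": "drive_tool", "data": {
  "steps": [
    [0, 0, 0.001, 0, 0],
    [0, 0, 0.001, 0, 0],
    [0, 0, 0, 0, 0]
  ]
}}

```text
clock: 22.75
position: [537.7, 139.4, 75.9]
ee_rot: [-0.698, 0.717, 0.0, -0.0]
contact_force: [-0.5, -0.5, 0.5]
gripper_width: 0.3
```

Emit:
{"op": "drive_tool", "data": {
  "steps": [
    [0, 0, 0.001, 0, 0],
    [0, 0, 0.001, 0, 0],
    [0, 0, 0, 0, 0]
  ]
}}

```text
clock: 23.05
position: [537.7, 139.4, 73.9]
ee_rot: [-0.698, 0.717, 0.0, -0.0]
contact_force: [-0.6, 0.1, 1.2]
gripper_width: 0.3
```

Emit:
{"op": "drive_tool", "data": {
  "steps": [
    [0, 0, 0.001, 0, 0],
    [0, 0, 0.001, 0, 0],
    [0, 0, 0, 0, 0]
  ]
}}

```text
clock: 23.35
position: [537.8, 139.4, 71.8]
ee_rot: [-0.698, 0.717, 0.0, -0.0]
contact_force: [0.8, 0.8, 0.3]
gripper_width: 0.0
```

```bash
python3 - <<'E'
from h import *
snap("q",290,120);s,R=st(); print("c",(np.array(s["position"])-P0)@AX)
E
```

```text
t 23.4 pos [537.7 139.4  71.9] yaw_y 178.46 tilt 0.01 F [-0.2  0.1  0.5] M [ 0.09 -0.    0.04] w -0.1
c 52.25030322929532
```

View pics/q.png

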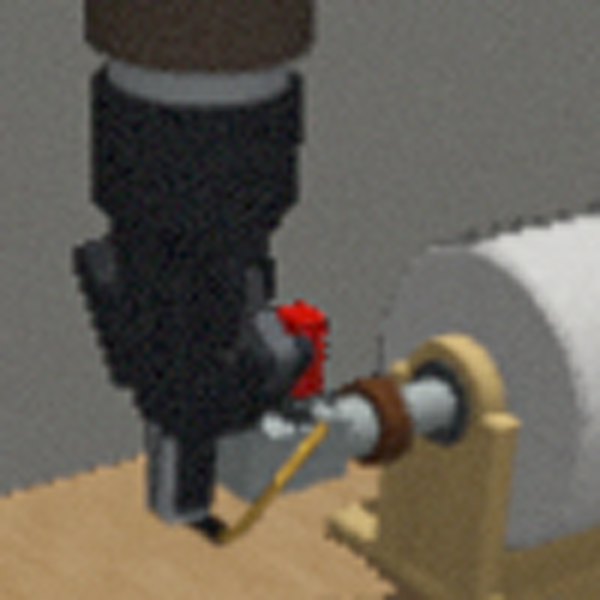

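Emit:
{"op": "drive_tool", "data": {
  "steps": [
    [-0.003, 0, -0.005, 0, 0],
    [-0.005, 0, -0.015, 0, 0],
    [0, 0, -0.03, 0, 0],
    [0, 0, -0.04, 0, 0],
    [0, 0, -0.04, 0, 0],
    [0, 0, 0, 0, 0],
    [0, 0, 0, 0, 0]
  ]
}}

```text
clock: 24.1
position: [538.1, 147.8, 203.3]
ee_rot: [-0.697, 0.717, -0.0, 0.001]
contact_force: [0.3, 0.1, -1.0]
gripper_width: -0.3
```

```bash
python3 - <<'E'
from h import *
snap("r",300,150,60,10);s,R=st()
E
```

```text
t 24.15 pos [537.4 147.4 201.9] yaw_y 178.44 tilt 0.04 F [-0.2  0.2  0.3] M [-0.03 -0.04 -0.05] w -0.1
```

View pics/r.png

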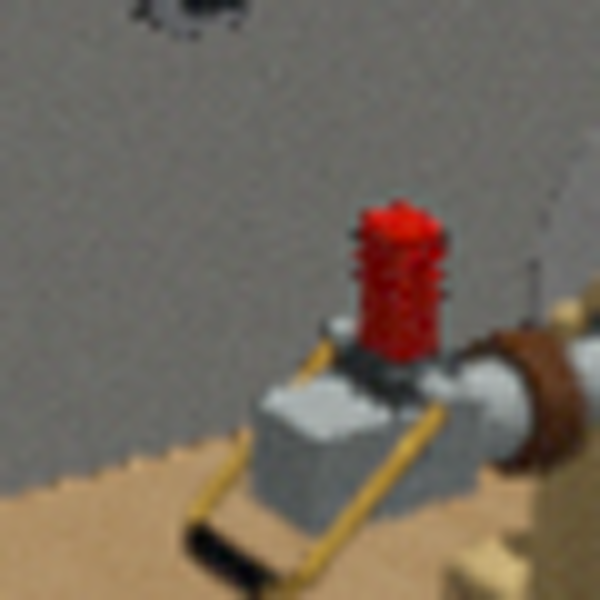

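```bash
python3 - <<'E'
from h import *
for v in (205.2,206,206.8): print(inpl(323.2,v))
for t in (3.75,3.89,4.04): 
    p=P0+AX*(-60*np.cos(t))+np.array([0,0,60*np.sin(t)]); print(t,proj("scene",p)+[1.3,.4])
    for sgn in(-1,1): print("   end",proj("scene",p+NN*15*sgn)+[1.3,.4])
E
```

```text
x 44.5 z 69.2 th 3.86 r 59.0
x 44.4 z 67.1 th 3.89 r 60.4
x 44.3 z 65.0 th 3.91 r 61.7
3.75 [321.59113203 203.96571754]
   end [325.29052601 206.64117739]
   end [317.98279295 201.35729288]
3.89 [323.35103866 205.93212543]
   end [327.04972619 208.61658778]
   end [319.74266009 203.314378  ]
4.04 [325.5677814 207.5832292]
   end [329.26981296 210.27139035]
   end [321.95535691 204.96130854]
```

Ring ≈3.88 rad by image and by touch, about 0.15 short of the stop. I'll nudge the roller home gently from outside, towards the roll, and stop by feel.

Emit:
{"op": "drive_tool", "data": {
  "steps": [
    [-0.009, 0, 0.01, 0, 0],
    [0, 0, 0.035, 0, 0],
    [0, 0, 0.04, 0, 0],
    [0, 0, 0.035, 0, 0],
    [0, 0, 0.015, 0, 0],
    [0, 0, 0.006, 0, 0],
    [0, 0, 0, 0, 0],
    [0, 0, 0, 0, 0]
  ]
}}

```text
clock: 24.95
position: [538.6, 156.8, 61.3]
ee_rot: [-0.698, 0.716, -0.0, 0.0]
contact_force: [-0.2, -0.3, 0.5]
gripper_width: -0.1
```

```bash
python3 - <<'E'
from h import *
snap("s",290,120);s,R=st(); print("c",(np.array(s["position"])-P0)@AX)
E
```

```text
t 25.0 pos [538.8 156.9  61.8] yaw_y 178.48 tilt 0.1 F [-0.6  0.3  0.2] M [-0.03  0.   -0.  ] w 0.1
c 69.72515668268646
```

View pics/s.png

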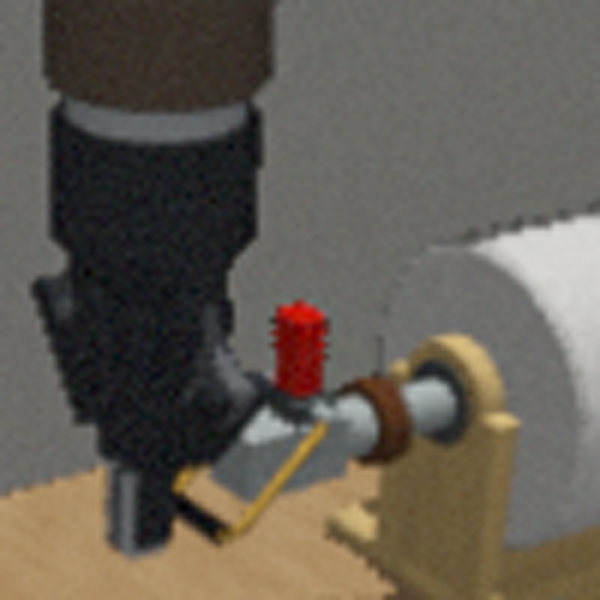

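The finger is outside the roller (roller ≈(323,206)) at the right height. Approaching and pushing gently.

Emit:
{"op": "drive_tool", "data": {
  "steps": [
    [0.004, 0, 0.001, 0, 0],
    [0.003, 0, 0, 0, 0],
    [0.002, 0, 0, 0, 0],
    [0, 0, 0, 0, 0]
  ]
}}

```text
clock: 25.4
position: [538.0, 147.0, 60.4]
ee_rot: [-0.697, 0.717, -0.0, 0.0]
contact_force: [0.5, 0.1, 0.3]
gripper_width: 0.2
```

Emit:
{"op": "drive_tool", "data": {
  "steps": [
    [0.001, 0, 0, 0, 0],
    [0.001, 0, 0, 0, 0],
    [0.001, 0, 0, 0, 0],
    [0, 0, 0, 0, 0]
  ]
}}

```text
clock: 25.8
position: [538.0, 144.6, 60.0]
ee_rot: [-0.698, 0.717, 0.0, 0.0]
contact_force: [-0.2, 1.6, -0.1]
gripper_width: 0.1
```

Emit:
{"op": "drive_tool", "data": {
  "steps": [
    [0.001, 0, 0, 0, 0],
    [0.0005, 0, 0, 0, 0],
    [0, 0, 0, 0, 0]
  ]
}}

```text
clock: 26.1
position: [537.9, 143.0, 60.0]
ee_rot: [-0.698, 0.717, -0.0, 0.0]
contact_force: [-0.1, 1.8, -0.1]
gripper_width: -0.1
```

Emit:
{"op": "drive_tool", "data": {
  "steps": [
    [0.0005, 0, 0, 0, 0],
    [0, 0, 0, 0, 0]
  ]
}}

```text
clock: 26.3
position: [537.9, 142.4, 60.0]
ee_rot: [-0.698, 0.717, -0.0, 0.0]
contact_force: [-0.5, 1.1, -0.1]
gripper_width: 0.0
```

Emit:
{"op": "drive_tool", "data": {
  "steps": [
    [0.0005, 0, 0, 0, 0],
    [0, 0, 0, 0, 0]
  ]
}}

```text
clock: 26.5
position: [537.9, 141.9, 60.0]
ee_rot: [-0.698, 0.717, -0.0, 0.0]
contact_force: [-0.4, 1.4, 0.5]
gripper_width: -0.0
```

Emit:
{"op": "drive_tool", "data": {
  "steps": [
    [0.0005, 0, 0, 0, 0],
    [0, 0, 0, 0, 0]
  ]
}}

```text
clock: 26.7
position: [537.8, 141.4, 60.0]
ee_rot: [-0.698, 0.717, -0.0, 0.0]
contact_force: [-0.4, 1.1, -0.0]
gripper_width: -0.2
```

Emit:
{"op": "drive_tool", "data": {
  "steps": [
    [0.0005, 0, 0, 0, 0],
    [0, 0, 0, 0, 0]
  ]
}}

```text
clock: 26.9
position: [537.8, 140.9, 60.0]
ee_rot: [-0.698, 0.717, -0.0, -0.0]
contact_force: [0.7, 0.6, -0.2]
gripper_width: -0.0
```

Emit:
{"op": "drive_tool", "data": {
  "steps": [
    [0.0004, 0, 0, 0, 0],
    [0, 0, 0, 0, 0]
  ]
}}

```text
clock: 27.1
position: [537.8, 140.5, 60.0]
ee_rot: [-0.698, 0.717, -0.0, 0.0]
contact_force: [0.7, 0.9, 0.5]
gripper_width: 0.4
```

Emit:
{"op": "drive_tool", "data": {
  "steps": [
    [0.0004, 0, 0, 0, 0],
    [0, 0, 0, 0, 0]
  ]
}}

```text
clock: 27.3
position: [537.8, 140.1, 60.0]
ee_rot: [-0.697, 0.717, -0.0, -0.0]
contact_force: [-0.1, 1.1, 0.1]
gripper_width: 0.1
```

Emit:
{"op": "drive_tool", "data": {
  "steps": [
    [0.0004, 0, 0, 0, 0],
    [0, 0, 0, 0, 0]
  ]
}}

```text
clock: 27.5
position: [537.8, 139.7, 60.0]
ee_rot: [-0.698, 0.717, -0.0, 0.0]
contact_force: [0.4, 1.3, -0.3]
gripper_width: -0.3
```

Emit:
{"op": "drive_tool", "data": {
  "steps": [
    [0.0004, 0, 0, 0, 0],
    [0, 0, 0, 0, 0]
  ]
}}

```text
clock: 27.7
position: [537.7, 139.3, 60.0]
ee_rot: [-0.698, 0.717, -0.0, -0.0]
contact_force: [-0.0, 1.1, -0.2]
gripper_width: -0.0
```

```bash
python3 - <<'E'
from h import *
snap("t",290,140,80,7);s,R=st(); print("c",(np.array(s["position"])-P0)@AX)
E
```

```text
t 27.75 pos [537.8 139.3  60. ] yaw_y 178.46 tilt 0.0 F [0.7 1.3 0.6] M [ 0.29 -0.08 -0.02] w -0.1
c 52.09294652953883
```

View pics/t.png

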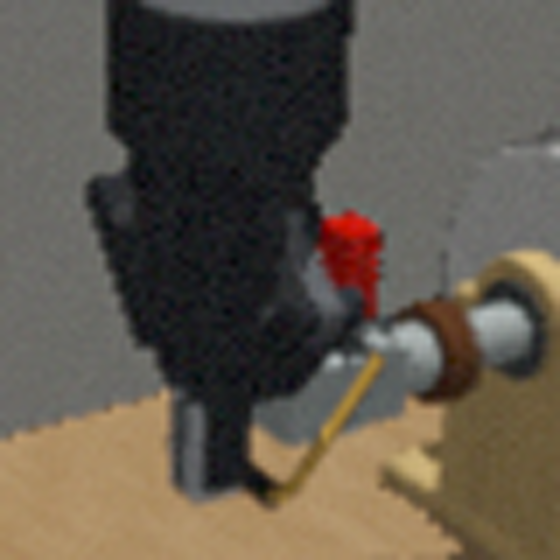

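The ring hangs practically at its stop, with its bar at scene ≈(327,209). I'll retreat outward first, then up, and check.

Emit:
{"op": "drive_tool", "data": {
  "steps": [
    [-0.005, 0, 0, 0, 0],
    [-0.015, 0, 0, 0, 0],
    [-0.02, 0, -0.01, 0, 0],
    [0, 0, -0.04, 0, 0],
    [0, 0, -0.045, 0, 0],
    [0, 0, -0.045, 0, 0],
    [0, 0, -0.03, 0, 0],
    [-0.03, 0, 0, 0, 0],
    [-0.03, 0, 0, 0, 0],
    [0, 0, 0, 0, 0],
    [0, 0, 0, 0, 0]
  ]
}}

```text
clock: 28.85
position: [539.9, 240.3, 229.6]
ee_rot: [-0.698, 0.716, 0.0, -0.001]
contact_force: [-0.3, 0.5, 0.3]
gripper_width: 0.3
```

```bash
python3 - <<'E'
from h import *
im=snap("u",300,150,60,10);s,R=st(); cv2.imwrite("pics/u_full.png",im)
E
```

```text
t 28.9 pos [540.  239.6 229.6] yaw_y 178.5 tilt 0.07 F [-0.3 -0.4 -0.6] M [-0.02 -0.01 -0.02] w -0.0
```

View pics/u.png

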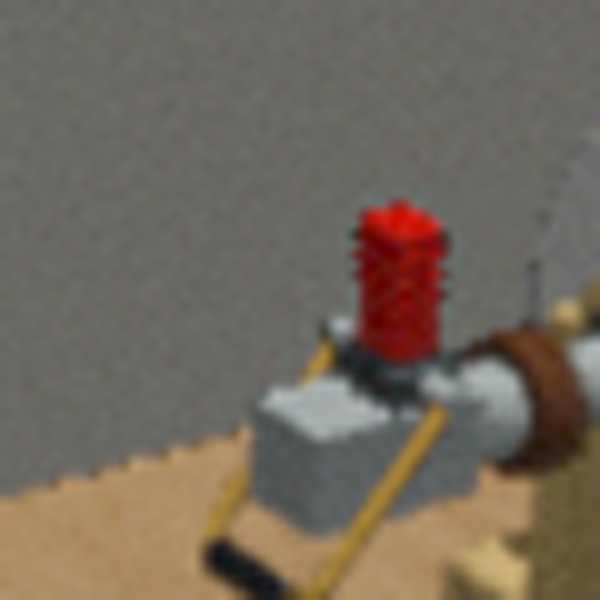

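View pics/u_full.png

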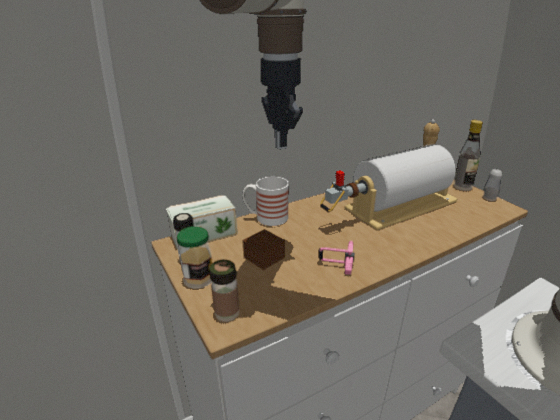

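The collar sits on the flat top and the roller hangs at scene ≈(324.5,207.5), which is ring ≈4.0 rad. The tab hasn't moved between the last pictures, the bystanders are where they were, and the arm is clear. Handing in.

```bash
python3 - <<'E'
from h import *
print(inpl(324.4,207.4)); print(arm.job_done())
E
```

```text
x 40.8 z 62.4 th 3.98 r 61.1
the job is handed in; nothing more can be done
None
```

I handed the job in at about 29 s. The pin is in the spindle's cross hole and its ring is swung down round the spindle's end. The hand-in reports no verdict.

- **Pin:** I took it from the block and lifted it clear. It went into the hole first time, with no search needed. The ball and shank dragged at about 2–4 N. At the end the tool stopped at TCP z = 125.7 while the force rose to 7.5 N, so I take the collar to be on the flat top. I backed off and released it there.
- **Ring:** I pushed the ring over the tab from the roll's side and pressed it down from above. Then I nudged it in from outside; forces stayed under about 2 N.

**Last checks:** the final picture shows the pin upright with its collar on the flat top. The ring reads about 3.98 rad by image and about 4.0 by touch, against the required 3.75. The bystanders look unmoved by eye, and the robot is clear of everything.

**Not confirmed:** I never felt a firm rise in force at the ring's 4.04 stop, so I can only say it is at or very near it. The scene camera also read about 1.3 px off from the top camera, which I corrected for as a shared offset.

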